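Knock the wedged grinding ball out of its bottle

TASK

The big grinding ball has wedged in the neck of the plastic bottle on the sloping rest and shuts in the two small ones. Take the bottle off its rest, tip it mouth-down over the open steel case and tap the rim of its mouth on the case's far edge until the big ball comes loose and all three balls have dropped into the case. Then lay the empty bottle back on its rest as it lay, and shut the lid of the case; leave the other things on the bench where they are.

Things in the scene. Friction and masses are not known exactly. Their poses are not given: they have to be found in the camera images.
- bottle_mid (a point): Clear plastic bottle, no cap, 120 mm long, 34 across, 70 g, in a soft blue foam grip sleeve 46 across, 15 to 59 from the base; the bottle gives up to 7 mm along its axis in the sleeve (1.2 N/mm) and springs back. This point is on the axis, 37 from the base and 83 from the mouth: grip the sleeve here. +z runs to the mouth, 22 degrees above level on the rest; +x then points up, square to the slope.
- bottle_mouth (a point): Centre of the bottle's mouth, in the plane of the rim; +z points out of the mouth. The neck is 24 mm across; the rim is a flat ring 30 across and 5.5 high round a hole of 20.
- ball_big: Dark steel ball, 16 mm, 36 g, origin at its centre. Wedged by friction in the neck, its centre 19 short of the mouth's plane; tipping to 50 degrees, smooth carrying or pressing the rim down slowly does not free it. Each brisk end-on tap of the rim (0.15 to 0.3 m/s along the bottle's axis) shifts it 1 to 4 mm towards the mouth, slower taps less; after about 5 mm it is free and rolls out.
- ball_small_1: Dark steel ball, 12 mm, 10 g, loose in the bottle behind the big one; rolls out once the neck is clear if the bottle is tipped 35 degrees or more below level. Origin at its centre.
- ball_small_2: As ball_small_1.
- rest_seat (a point): White plastic bottle rest, fixed: foot 116 x 62 mm, sloping spine, two vee saddles 6 long centred 6 and 68 from the bottle's base, a heel plate behind the base. This point is where bottle_mid lies when seated, 60 above the bench. z is up; the mouth points along -x, rising 22 degrees. Between the saddles fingers coming square to the slope have room.
- rest_mouth (a point): Where bottle_mouth lies when the bottle is seated: 77 mm from rest_seat along the rest's -x axis and 31 higher.
- case: Stainless steel instrument case without partitions, fixed: 150 (x) x 130 (y) x 41 mm high, walls 2.5 thick with a round rim of radius 2. Origin at the centre of its underside, x away from the robot, z up; the lid is hinged along its -y (right) wall.
- case_edge (a point): Middle of the top of the case's far (+x) wall, 41 mm above the bench: the hard edge to tap on. The edge runs along the case's y axis; the inside of the case is on its -x side.
- lid (a joint): Lid of the case, a plate 154 x 134 x 3 mm hinged along the case's -y wall (axis 67 from the case's centre, 41 above the bench): 0 rad is shut, 1.57 upright; it stands open at 1.7 to 1.9, leaning over the -y side. Pushed 20 degrees or more past upright towards the case it falls shut by itself.
- lid_tab (a point): Outer end of the small tab (40 mm wide) at the middle of the lid's free edge, 142 from the hinge.
- petri_2: Bystander: lidded petri dish, 60 across, 15 high, origin under its centre.
- filter_blue: Bystander: round blue glass filter in a black ring, 32 mm across, 8 high, origin under its centre.
- stain_bottle: Bystander: small brown bottle, 34 across, 75 high, origin under its centre.

How it is judged:
By the outcome, as a careful person would: the job done as asked, in the order asked, and still so for the second after the job is handed in, with the robot touching nothing.
It also fails if it takes over 64 s, if anything falls off the work surface, if the arm or the gripper's body presses on something with over 40 N, if the wrist force passes 120 N, or if a joint passes its speed limit or range.

ROBOT

A 6-joint arm with a two-finger parallel gripper is mounted at the origin on a cart in front of the work surface, level with it; the furniture and walls round the work are solid. World frame = base frame: x ahead of the robot, y to its left, z up, the work surface at z = 0. Lengths are in m, angles in degrees, forces in N, time in s.
With the tool pointing down it reaches from about 0.3 to 0.75 m from the base axis. Payload 8.5 kg.
Tool frame: the origin (TCP) lies midway between the tips of the shut fingers; the grasp point (between the pads) lies 19 mm behind it; z points along the fingers, y is the direction in which the jaws open and shut (so a half turn about z gives the same grasp; the last joint's range is limited). The gripper opens to 85 mm and grips with 20 to 120 N. Pads are 22 mm wide; open, the fingers measure 114 mm over their backs; the gripper's body (76 mm by 85 mm) begins 54 mm behind the grasp point. The pads swing forward as they close: fully open they stand 13 mm farther back than shut.
Start: joints at [-82.81, 21.807, 74.336, -0, 83.858, -12.336], TCP at [0.184, -0.518, 0.231] pointing down, gripper open.
Joint ranges: [-178.18, 178.18], [-50.72, 133.34], [12.68, 142.11], [-81.47, 261.47], [9.98, 163.14], [-165.26, 165.26]. Speed limits (degrees/s): [136.94, 136.94, 180, 180, 180, 180].

INTERFACE

Orientations are given as a 3x3 rotation matrix whose columns are the frame's x, y, z axes.
In Python, from rig import env, eyes, close_job gives the robot as it stands.
- The arm moves only by the tool jog_arm, never from a script. Its argument "deltas" is one flat list of numbers, 7 for each row, row after row: the shift along the tool's x, y, z in units of 0.75 m (1.0 is 0.75 m), then the turn, a rotation vector about the tool's x, y, z in units of 180 degrees (1.0 is 180 degrees), then the gripper command: -1 is fully open, 1 is shut, values between are in proportion. In form: [dx, dy, dz, ax, ay, az, fingers, dx, dy, dz, ax, ay, az, fingers, ...]. A call has 1 to 12 rows; each row is the pose to reach, as a shift and turn from the pose commanded when the call began, along the tool's axes at that moment, turning the shorter way round; what a row does not reach only later rows make up. A row lasts 1/12 s, in which the tool goes at most 41.7 mm and 7.16 degrees, less where a joint would pass 70% of its speed; a pose out of reach is approached as far as the arm can. A call with a number of a shift or a turn outside -1 to 1 is refused whole. A call with a gripper value outside its range is refused whole. The fingers move at their own pace and stop on an object; "grip_force" is the grip in N (left out, the last holds). Time passes only in rows, so rows that repeat a pose let the fingers close. It gives the time, the measured TCP pose, the force and the opening at its end, in the units of the state.
- env.observe(): the state, without advancing time (a new reading comes with each control period).
- eyes.get_image(name): name is "side" or "top"; returns the picture (420x560x3 uint8, red, green, blue); there is no depth.
- eyes.camera_params(name): a dict with "intrinsics" (3x3 intrinsics, pixels), "R" (3x3) and "t" (3): a world point X has camera coordinates R X + t. Camera axes: x right, y down, z forward; pixel columns grow to the right and rows downward; lengths in m; the calibration is good to about 2 mm. A picture is of the moment at which its call begins. camera_params takes no time and is no camera call.
- close_job(): hands the job in, once; it reports no verdict.
The state is a dict: "time_s": time; "q": joint angles; "qvel": joint speeds; "joint_efforts": joint torques, N m; "position": TCP position; "tool_rot": TCP orientation; "ft_force": force on the tool from outside, world axes, zero at the start; "wrist_torque": the same for the moment, N m; "grip_width": finger opening in m.
Only numpy, scipy, OpenCV 4.12 (cv2) and the standard library are available. Lean on these libraries where they do the work, as an engineer would, in place of code of your own. Each camera call takes 0.05 s, during which the arm holds its last target.

## Working session

There is one attempt and no reset: what is moved stays moved. The work goes in short steps, Python scripts to look and compute and a tool call to move; the robot and the scene stay as the last step left them, time stands still between calls to the robot, and variables do not carry over. Pictures are saved under pics/ and viewed, and the job is handed in when it is done.

Besides the shell and the picture viewer there is one more tool, called after "Emit:" as name(argument=value, ...), one argument or row to a line, values as JSON. jog_arm: Moves the arm, as the interface text tells. Its arguments: {"type":"object","properties":{"deltas":{"type":"array"},"grip_force":{"type":"number"}},"required":["deltas"]}

```bash
ls; mkdir -p pics; python3 - <<'E'
from rig import env, eyes
import cv2
print(env.observe())
for n in("side","top"):
    p=eyes.camera_params(n);print(n,p)
    cv2.imwrite(f"pics/{n}0.png",eyes.get_image(n)[:,:,::-1])
E
```

```text
pics
{'time_s': 0.0, 'q': array([-8.28084639e+01,  2.18394267e+01,  7.43861007e+01,  7.34421177e-04,
        8.38561159e+01, -1.23360437e+01]), 'qvel': array([ 0.08015707, -0.02247555,  0.12345591,  0.1180615 ,  0.01484556,
        0.14042608]), 'joint_efforts': array([ 2.56958221e-03, -4.48461628e+01, -2.31273383e+01,  1.28401848e-05,
        4.79355891e-03,  8.12373369e-08]), 'position': array([ 0.18380409, -0.51806523,  0.23071849]), 'tool_rot': array([[ 9.42481189e-01,  3.34259153e-01, -1.65739751e-04],
       [ 3.34259044e-01, -9.42480179e-01,  1.41532919e-03],
       [ 3.16880306e-04, -1.38932115e-03, -9.99998985e-01]]), 'ft_force': array([-0.31867032, -0.2621594 , -0.00603647]), 'wrist_torque': array([-0.00478675,  0.01957915, -0.04137218]), 'grip_width': 0.08578007648188188}
side {'intrinsics': array([[521.2480134 ,   0.        , 284.24436936],
       [  0.        , 521.2480134 , 208.88241195],
       [  0.        ,   0.        ,   1.        ]]), 'R': array([[-2.89464388e-01, -9.57188596e-01,  5.99077766e-04],
       [-5.21436544e-01,  1.57163248e-01, -8.38691626e-01],
       [ 8.02691908e-01, -2.43083740e-01, -5.44606277e-01]]), 't': array([0.2026371 , 0.31488956, 0.76126798])}
top {'intrinsics': array([[485.94869492,   0.        , 276.36121685],
       [  0.        , 485.94869492, 211.27251263],
       [  0.        ,   0.        ,   1.        ]]), 'R': array([[ 0.00583103, -0.99964937,  0.02582882],
       [-0.99654359, -0.00794945, -0.0826902 ],
       [ 0.08286653, -0.02525737, -0.99624053]]), 't': array([0.04067359, 0.54298156, 1.20410852])}
```

View pics/side0.png

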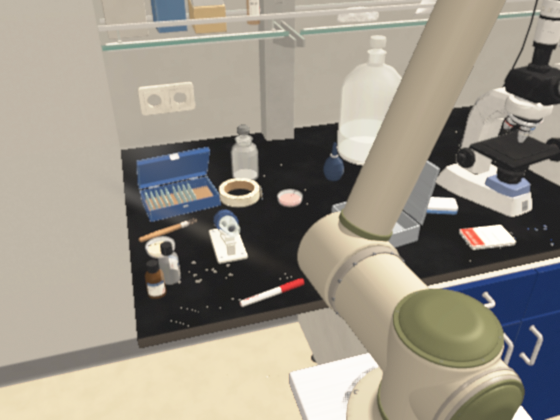

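View pics/top0.png

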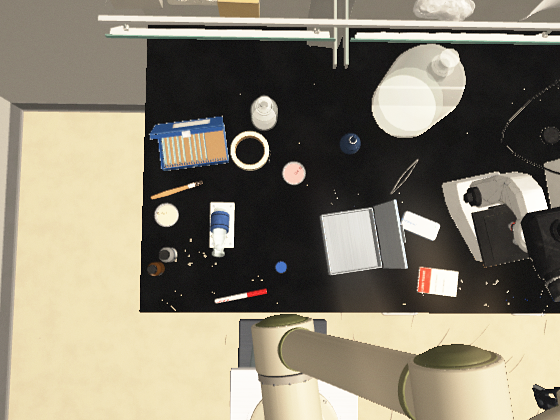

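The top view shows the bottle at about (221,228) with its mouth towards the robot (down), and the case at about (352,241) with its lid open on the right. I'll zoom in.

```bash
python3 - <<'E'
import cv2
t=cv2.imread("pics/top0.png")
cv2.imwrite("pics/z1.png",cv2.resize(t[190:265,195:250],None,fx=8,fy=8,interpolation=cv2.INTER_CUBIC))
cv2.imwrite("pics/z2.png",cv2.resize(t[190:285,310:420],None,fx=6,fy=6,interpolation=cv2.INTER_CUBIC))
s=cv2.imread("pics/side0.png")
cv2.imwrite("pics/z3.png",cv2.resize(s[195:275,190:270],None,fx=7,fy=7,interpolation=cv2.INTER_CUBIC))
E
```

```text
(no output)
```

View pics/z1.png

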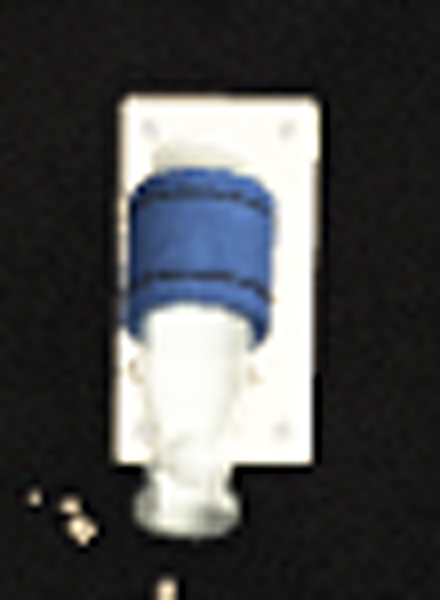

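View pics/z2.png

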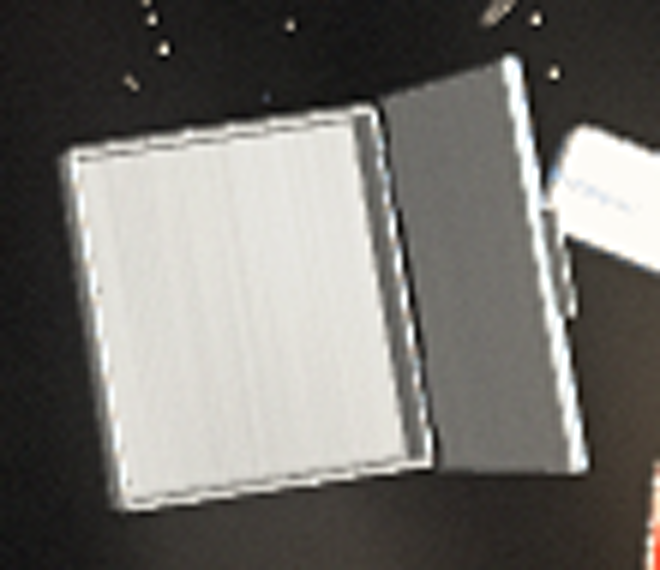

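View pics/z3.png

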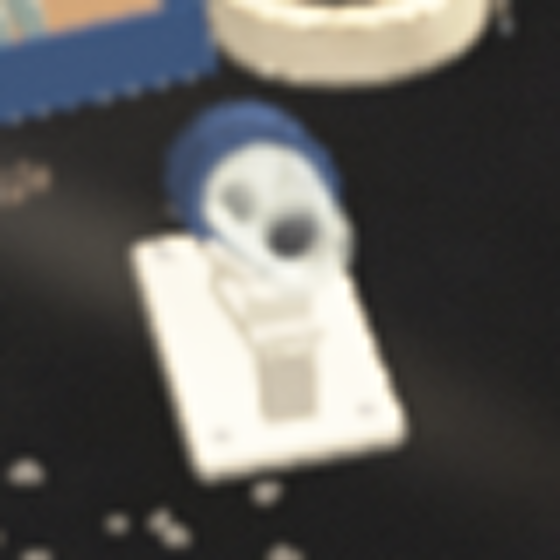

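```bash
cat > h.py <<'E'
import numpy as np, cv2
from rig import env, eyes
P={n:eyes.camera_params(n) for n in("side","top")}
def ray(n,uv):
    p=P[n];K=np.array(p["intrinsics"]);R=np.array(p["R"]);t=np.array(p["t"])
    d=R.T@np.linalg.solve(K,[uv[0],uv[1],1.]);return -R.T@t,d
def onz(n,uv,z):
    c,d=ray(n,uv);return c+d*(z-c[2])/d[2]
def proj(n,X):
    p=P[n];x=np.array(p["R"])@np.asarray(X)+np.array(p["t"]);x=np.array(p["intrinsics"])@x;return x[:2]/x[2]
def tri(uv1,uv2):
    c1,d1=ray("side",uv1);c2,d2=ray("top",uv2)
    s=np.linalg.lstsq(np.c_[d1,-d2],c2-c1,rcond=None)[0]
    a,b=c1+s[0]*d1,c2+s[1]*d2;return (a+b)/2,np.linalg.norm(a-b)
def inter(l1,l2):
    x=np.cross(l1,l2);return x[:2]/x[2]
def edge(g,a,b,half=5,n=40,dark_out=True,thr=None):
    # a->b segment; sample normals; first crossing from the outside (left normal side) ; returns homogeneous line
    a=np.array(a,float);b=np.array(b,float);d=(b-a)/np.linalg.norm(b-a);nn=np.array([d[1],-d[0]])
    pts=[]
    for s in np.linspace(.1,.9,n):
        c=a+s*(b-a);tt=np.linspace(half,-half,101)
        xs=(c[0]+tt*nn[0]).astype(np.float32)[None];ys=(c[1]+tt*nn[1]).astype(np.float32)[None]
        v=cv2.remap(g,xs,ys,cv2.INTER_LINEAR)[0].astype(float)
        m=thr or (v[:10].mean()+v.max())/2
        i=np.argmax(v>m)
        if i>0: pts.append([xs[0,i],ys[0,i]])
    pts=np.array(pts,np.float32)
    vx,vy,x,y=cv2.fitLine(pts,cv2.DIST_HUBER,0,.01,.01).ravel()
    r=(pts-[x,y])@[ -vy,vx]
    return np.array([-vy,vx,vy*x-vx*y]),np.std(r)
E
python3 - <<'E'
from h import *
t=cv2.imread("pics/top0.png");g=cv2.cvtColor(t,cv2.COLOR_BGR2GRAY).astype(np.float32)
def quad(c,z):
    ls=[edge(g,c[i],c[(i+1)%4]) for i in range(4)]
    print("res",[round(l[1],2) for l in ls])
    cs=[inter(ls[i-1][0],ls[i][0]) for i in range(4)]
    X=np.array([onz("top",u,z) for u in cs])
    print(np.round(cs,2).tolist());print(np.round(X*1000,1).tolist())
    print("sides",[round(1000*np.linalg.norm(X[i]-X[(i+1)%4]),1) for i in range(4)],"ctr",X.mean(0),
     "ang",[round(np.degrees(np.arctan2(*(X[(i+1)%4]-X[i])[1::-1])),2) for i in range(4)])
quad([(210,202),(235,202.5),(234,248),(209.5,248)],.006)
quad([(321.3,215.3),(373,208),(381.7,267),(330,274.7)],.039)
hsv=cv2.cvtColor(t,cv2.COLOR_BGR2HSV)
for n in("top","side"):
    im=cv2.imread(f"pics/{n}0.png");h=cv2.cvtColor(im,cv2.COLOR_BGR2HSV)
    m=cv2.inRange(h,(100,90,40),(125,255,255))
    k,lab,st,ce=cv2.connectedComponentsWithStats(m)
    for i in range(1,k):
        if st[i,4]>30: print(n,st[i],ce[i])
E
```

```text
res [np.float32(0.05), np.float32(0.11), np.float32(1.94), np.float32(0.72)]
[[209.7899932861328, 201.61000061035156], [234.1999969482422, 201.9499969482422], [233.22000122070312, 245.92999267578125], [208.8699951171875, 253.99000549316406]]
[[567.4, 214.1, 6.0], [567.0, 151.9, 6.0], [455.0, 152.9, 6.0], [434.3, 214.1, 6.0]]
sides [np.float64(62.2), np.float64(112.1), np.float64(64.6), np.float64(133.1)] ctr [0.50592333 0.18323452 0.006     ] ang [np.float64(-90.31), np.float64(179.47), np.float64(108.69), np.float64(-0.01)]
res [np.float32(0.13), np.float32(1.38), np.float32(0.18), np.float32(0.12)]
[[320.3599853515625, 214.58999633789062], [371.9700012207031, 206.99000549316406], [381.5, 267.1499938964844], [329.8299865722656, 274.8299865722656]]
[[533.9, -64.9, 39.0], [553.9, -194.4, 39.0], [404.4, -216.6, 39.0], [384.9, -88.1, 39.0]]
sides [np.float64(131.1), np.float64(151.2), np.float64(130.0), np.float64(150.7)] ctr [ 0.46927865 -0.14099747  0.039     ] ang [np.float64(-81.19), np.float64(-171.57), np.float64(98.62), np.float64(8.85)]
top [ 149  116   80   55 1050] [186.5       136.6447619]
top [340 133  21  21 270] [349.44444444 143.29259259]
top [211 211  18  21 291] [219.41580756 219.83848797]
top [275 261  12  12 110] [280.68181818 266.60909091]
side [ 138  147   72   42 1826] [173.06352683 167.72891566]
side [165 177  56  37 664] [196.51807229 198.72138554]
side [141 184  32  15 135] [157.20740741 189.73333333]
side [146 208  21  14 130] [155.03846154 215.26923077]
side [215 210  24  18 121] [222.99173554 215.33057851]
side [427 211  30   3  60] [441.48333333 212.05      ]
side [ 446  263  114  157 7735] [529.06735617 329.96910149]
side [502 343   6  17  42] [504.38095238 351.04761905]
```

```bash
python3 - <<'E'
from h import *
t=cv2.imread("pics/top0.png");g=cv2.cvtColor(t,cv2.COLOR_BGR2GRAY).astype(np.float32)
b=t.astype(float)
# column profile for sleeve back & mouth end
print("blue-red down col 220", [(r,int(b[r,220,0]-b[r,220,2])) for r in range(207,236)])
print("gray col 217,219", [(r,int(g[r,217]),int(g[r,219])) for r in range(248,261)])
for r in (216,220,224): print(r,[(c,int(b[r,c,0]-b[r,c,2])) for c in list(range(208,214))+list(range(226,232))])
for r in (252,254): print(r,[(c,int(g[r,c])) for c in range(208,229)])
print([ (c,int(g[204,c])) for c in range(206,240)])
print([ (r,int(g[r,230])) for r in range(244,252)],[ (r,int(g[r,230])) for r in range(199,205)])
for r in (206,240,244): print(r,[ (c,int(g[r,c])) for c in list(range(207,213))+list(range(232,238))])
E
```

```text
blue-red down col 220 [(207, -5), (208, -13), (209, -20), (210, -16), (211, 93), (212, 89), (213, 59), (214, 52), (215, 90), (216, 81), (217, 81), (218, 85), (219, 90), (220, 89), (221, 94), (222, 92), (223, 81), (224, 31), (225, 88), (226, 86), (227, 67), (228, 3), (229, -2), (230, -4), (231, -4), (232, -5), (233, -5), (234, -5), (235, -5)]
gray col 217,219 [(248, 232, 245), (249, 230, 240), (250, 236, 227), (251, 254, 248), (252, 250, 240), (253, 239, 210), (254, 236, 192), (255, 236, 193), (256, 181, 159), (257, 36, 62), (258, 15, 20), (259, 21, 16), (260, 17, 22)]
216 [(208, 0), (209, -17), (210, -40), (211, 29), (212, 48), (213, 55), (226, 93), (227, 73), (228, 48), (229, 12), (230, -4), (231, -8)]
220 [(208, 3), (209, -9), (210, -25), (211, 51), (212, 51), (213, 56), (226, 87), (227, 87), (228, 77), (229, 5), (230, -4), (231, -7)]
224 [(208, 0), (209, -1), (210, -1), (211, 44), (212, 44), (213, 21), (226, 80), (227, 86), (228, 66), (229, -12), (230, -5), (231, -8)]
252 [(208, 17), (209, 21), (210, 19), (211, 43), (212, 134), (213, 143), (214, 181), (215, 252), (216, 249), (217,
[... 671 characters left out ...]
30, 253), (231, 253), (232, 254), (233, 255), (234, 238), (235, 3), (236, 22), (237, 26), (238, 21), (239, 22)]
[(244, 234), (245, 250), (246, 254), (247, 252), (248, 17), (249, 16), (250, 21), (251, 23)] [(199, 21), (200, 20), (201, 17), (202, 165), (203, 255), (204, 253)]
206 [(207, 23), (208, 18), (209, 43), (210, 184), (211, 255), (212, 246), (232, 252), (233, 255), (234, 238), (235, 4), (236, 18), (237, 22)]
240 [(207, 12), (208, 23), (209, 136), (210, 255), (211, 254), (212, 253), (232, 255), (233, 255), (234, 1), (235, 19), (236, 23), (237, 23)]
244 [(207, 18), (208, 19), (209, 146), (210, 255), (211, 244), (212, 232), (232, 255), (233, 255), (234, 5), (235, 25), (236, 25), (237, 25)]
```

```bash
python3 - <<'E'
from h import *
f=lambda u,v,z:onz("top",(u,v),z)
for z in(.004,.008):
    A=f(209.7,206,z);B=f(209.0,242,z);C=f(234.43,206,z);D=f(233.5,242,z);bk=f(230,201.9,z);fr=f(230,247.5,z)
    print(z,A,B,C,D,"len",bk[0]-fr[0],bk[0],"yaw",[np.degrees(np.arctan2((p-q)[1],(p-q)[0])) for p,q in((A,B),(C,D))])
print("foot ctr",(bk+fr)/2,(A+B+C+D)/4)
s=f(220,210.6,.0731);print("mid x from sleeve back",s[0]-.029)
m=f(218,256.3,.077);print("mid x from mouth",m[0]+.0056+.077)
# sleeve sides  at row 220
print("mid y", [f((210.7+228.7)/2,r,.06) for r in(220,)], "w",f(210.7,220,.06)[1]-f(228.7,220,.06)[1])
print("mouth y", f((211.4+224.0)/2,253,.091))
q=proj("side",[.5,.183,.06]);print(q,proj("side",[.423,.183,.091]))
E
```

```text
0.004 [0.55633282 0.21430751 0.004     ] [0.4645735  0.21450518 0.004     ] [0.55685335 0.15128441 0.004     ] [0.46496698 0.15245261 0.004     ] len 0.11631542485776741 0.5672922079007453 yaw [np.float64(-0.12342945568724976), np.float64(-0.7283911088380081)]
0.008 [0.55596089 0.21385918 0.008     ] [0.4644977  0.21405621 0.008     ] [0.55647974 0.15103947 0.008     ] [0.46488991 0.1522039  0.008     ] len 0.11594004138084385 0.5668849082957019 yaw [np.float64(-0.12342945568721841), np.float64(-0.7283911088380032)]
foot ctr [0.50891489 0.16165406 0.008     ] [0.51045706 0.18278969 0.008     ]
mid x from sleeve back 0.5099770789542064
mid x from mouth 0.5119044376091695
mid y [array([0.51711287, 0.1831882 , 0.06      ])] w 0.04368468296123573
mouth y [0.4371843  0.18386039 0.091     ]
[227.9516422  224.54245409] [235.10126053 233.09318499]
```

```bash
cat >> h.py <<'E'
from scipy.spatial.transform import Rotation as Ro
MID=np.array([.5105,.1832,.060]); YR=-.4
CASE=np.array([.4693,-.1410,0]); YC=8.65
def rot(yaw,th):
    """bottle axis th deg below level (rest = -22), heading yaw"""
    t=np.radians(th);z=np.array([np.sin(t),0,-np.cos(t)]);y=np.array([0,-1.,0]);x=np.cross(y,z)
    return Ro.from_euler('z',yaw,degrees=True).as_matrix()@np.c_[x,y,z]
def delta(p,R,p0=None,R0=None):
    if p0 is None:
        o=env.observe();p0=o["position"];R0=o["tool_rot"]
    d=R0.T@(np.asarray(p)-p0)/.75;r=Ro.from_matrix(R0.T@R).as_rotvec()/np.pi
    print(np.round(d,4).tolist(),np.round(r,4).tolist(),"mm",round(np.linalg.norm(d)*750,1),"deg",round(np.linalg.norm(r)*180,1))
def st():
    o=env.observe();print("t",round(o["time_s"],2),"p",np.round(o["position"],4),"q",np.round(o["q"],1),"F",np.round(o["ft_force"],1),"w",round(o["grip_width"],4),"z",np.round(o["tool_rot"][:,2],3),"x",np.round(o["tool_rot"][:,0],3))
E
python3 - <<'E'
from h import *
R=rot(YR,-22);z=R[:,2]
print(MID+.019*z-.10*z, MID+.019*z)
delta(MID+.019*z-.10*z,R)
E
```

```text
[0.54084239 0.18298817 0.13510189] [0.50338265 0.18324969 0.04238351]
[0.7611, -0.7218, 0.1287] [0.0209, -0.121, 0.1094] mm 792.6 deg 29.6
```

Emit:
jog_arm(
  deltas=[0.05, -0.05, -0.06, 0, 0, 0, -1, 0.76, -0.72, -0.06, 0.02, -0.12, 0.11, -1, 0.76, -0.72, -0.06, 0.02, -0.12, 0.11, -1, 0.76, -0.72, -0.06, 0.02, -0.12, 0.11, -1, 0.76, -0.72, -0.06, 0.02, -0.12, 0.11, -1, 0.76, -0.72, -0.06, 0.02, -0.12, 0.11, -1, 0.76, -0.72, -0.06, 0.02, -0.12, 0.11, -1, 0.76, -0.72, -0.06, 0.02, -0.12, 0.11, -1, 0.76, -0.72, -0.06, 0.02, -0.12, 0.11, -1, 0.76, -0.72, -0.06, 0.02, -0.12, 0.11, -1, 0.76, -0.72, -0.06, 0.02, -0.12, 0.11, -1, 0.76, -0.72, -0.06, 0.02, -0.12, 0.11, -1],
  grip_force=40,
)

```text
time_s: 1.1
position: [0.403, -0.0868, 0.2689]
tool_rot: [[0.928, -0.008, -0.372], [-0.009, -1.0, -0.0], [-0.372, 0.004, -0.928]]
ft_force: [0.4, -1.4, -0.1]
grip_width: 0.0853
```

```bash
python3 - <<'E'
from h import *
st()
R=rot(YR,-22);z=R[:,2]
delta(MID+.019*z-.10*z,R)
E
```

```text
t 1.1 p [ 0.403  -0.0868  0.2689] q [-23.3  16.6  79.   -8.7 104.4  66.5] F [ 0.4 -1.4 -0.1] w 0.0853 z [-0.372 -0.    -0.928] x [ 0.928 -0.009 -0.372]
[0.2337, -0.3618, 0.0973] [0.0009, -0.001, -0.0008] mm 331.2 deg 0.3
```

Emit:
jog_arm(
  deltas=[0.234, -0.362, 0.02, 0, 0, 0, -1, 0.234, -0.362, 0.02, 0, 0, 0, -1, 0.234, -0.362, 0.02, 0, 0, 0, -1, 0.234, -0.362, 0.02, 0, 0, 0, -1, 0.234, -0.362, 0.02, 0, 0, 0, -1, 0.234, -0.362, 0.02, 0, 0, 0, -1, 0.234, -0.362, 0.097, 0, 0, 0, -1, 0.234, -0.362, 0.097, 0, 0, 0, -1, 0.234, -0.362, 0.097, 0, 0, 0, -1, 0.234, -0.362, 0.097, 0, 0, 0, -1],
)

```text
time_s: 1.93
position: [0.5397, 0.1824, 0.1325]
tool_rot: [[0.926, -0.006, -0.377], [-0.007, -1.0, -0.002], [-0.377, 0.004, -0.926]]
ft_force: [0.0, 0.2, 0.4]
grip_width: 0.0856
```

```bash
python3 - <<'E'
from h import *
st()
R=rot(YR,-22);z=R[:,2]
delta(MID+.019*z-.10*z,R)
for n in("side","top"):
    cv2.imwrite(f"pics/{n}1.png",eyes.get_image(n)[:,:,::-1])
t=cv2.imread("pics/top1.png");s=cv2.imread("pics/side1.png")
cv2.imwrite("pics/z4.png",cv2.hconcat([cv2.resize(t[180:280,170:270],(400,400)),cv2.resize(s[170:270,180:280],(400,400))]))
E
```

```text
t 1.93 p [0.5397 0.1824 0.1325] q [ 5.8 38.4 64.7  2.1 98.9 96.1] F [0.  0.2 0.4] w 0.0856 z [-0.377 -0.002 -0.926] x [ 0.926 -0.007 -0.377]
[0.0001, -0.0008, -0.0038] [0.0014, 0.0007, -0.0001] mm 2.9 deg 0.3
```

View pics/z4.png

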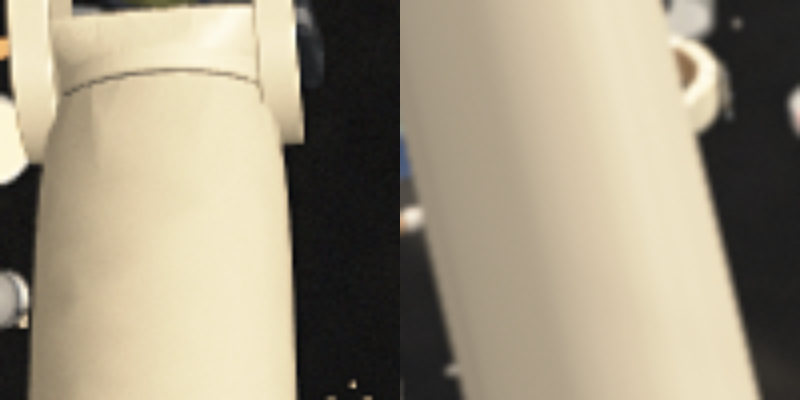

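View pics/side1.png

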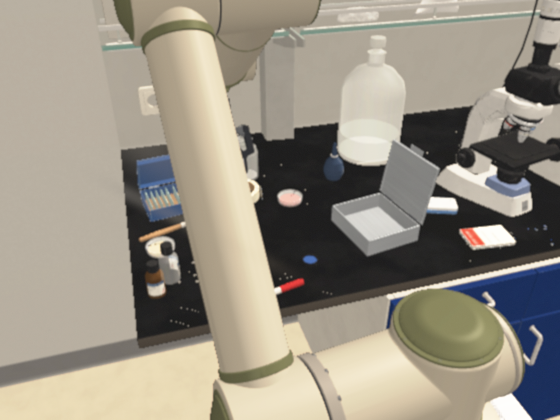

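Emit:
jog_arm(
  deltas=[0, -0.0008, 0.025, 0.0014, 0.0007, 0, -1, 0, -0.0008, 0.05, 0.0014, 0.0007, 0, -1, 0, -0.0008, 0.075, 0.0014, 0.0007, 0, -1, 0, -0.0008, 0.1, 0.0014, 0.0007, 0, -1, 0, -0.0008, 0.12, 0.0014, 0.0007, 0, -1, 0, -0.0008, 0.13, 0.0014, 0.0007, 0, -1, 0, -0.0008, 0.1335, 0.0014, 0.0007, 0, -1, 0, -0.0008, 0.1335, 0.0014, 0.0007, 0, -1],
)

```text
time_s: 2.7
position: [0.5043, 0.1808, 0.0433]
tool_rot: [[0.93, -0.011, -0.368], [-0.01, -1.0, 0.005], [-0.368, -0.001, -0.93]]
ft_force: [0.9, -0.2, 0.2]
grip_width: 0.0855
```

```bash
python3 - <<'E'
from h import *
st()
R=rot(YR,-22);z=R[:,2]
delta(MID+.022*z,R)
for P4 in [(-75,-65),(-75,65),(75,65),(75,-65)]:
    r=Ro.from_euler('z',YC,degrees=True).as_matrix()
    print(proj("side",CASE+r@np.array([P4[0]/1e3,P4[1]/1e3,.040])))
t=cv2.imread("pics/side1.png")
cv2.imwrite("pics/z5.png",cv2.resize(t[140:260,320:440],None,fx=5,fy=5,interpolation=cv2.INTER_CUBIC))
E
```

```text
t 2.7 p [0.5043 0.1808 0.0433] q [ 5.9 40.8 76.8  2.4 83.8 95.8] F [ 0.9 -0.2  0.2] w 0.0855 z [-0.368  0.005 -0.93 ] x [ 0.93  -0.01  -0.368]
[-0.0008, -0.0032, 0.0057] [-0.0006, -0.0024, -0.0011] mm 4.9 deg 0.5
[420.8226431  225.75643879]
[369.65265332 241.29971956]
[333.05016564 205.70257078]
[380.89489401 192.95095409]
```

View pics/z5.png

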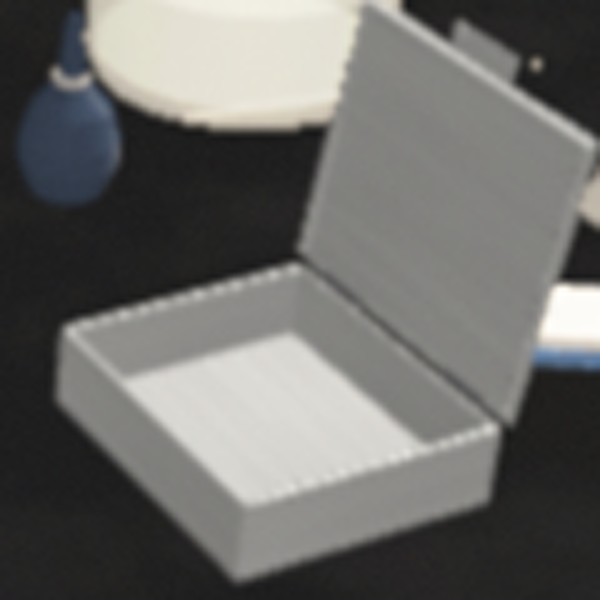

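Emit:
jog_arm(
  deltas=[0, 0, 0, 0, 0, 0, -1, 0, 0, 0, 0, 0, 0, -1],
)

```text
time_s: 2.87
position: [0.5046, 0.1814, 0.0434]
tool_rot: [[0.93, -0.01, -0.367], [-0.009, -1.0, 0.004], [-0.367, -0.001, -0.93]]
ft_force: [-0.1, 0.1, -0.2]
grip_width: 0.0852
```

```bash
python3 - <<'E'
from h import *
R=rot(YR,-22);z=R[:,2]
st();delta(MID+.022*z,R)
eyes.get_image("top")
st();delta(MID+.022*z,R)
E
```

```text
t 2.87 p [0.5046 0.1814 0.0434] q [ 5.9 40.8 76.7  2.4 83.8 95.8] F [-0.1  0.1 -0.2] w 0.0852 z [-0.367  0.004 -0.93 ] x [ 0.93  -0.009 -0.367]
[-0.0011, -0.0025, 0.0058] [-0.0006, -0.0026, -0.0009] mm 4.8 deg 0.5
t 2.92 p [0.5044 0.1815 0.0432] q [ 5.9 40.8 76.8  2.4 83.8 95.8] F [-0.   0.5 -0.3] w 0.0857 z [-0.367  0.004 -0.93 ] x [ 0.93  -0.009 -0.367]
[-0.0009, -0.0023, 0.0055] [-0.0006, -0.0025, -0.0008] mm 4.5 deg 0.5
```

Emit:
jog_arm(
  deltas=[-0.001, -0.0024, 0.005, -0.0006, -0.0025, -0.0008, -1, -0.001, -0.0024, 0.005, -0.0006, -0.0025, -0.0008, -1, -0.001, -0.0024, 0.005, -0.0006, -0.0025, -0.0008, 1, -0.001, -0.0024, 0.005, -0.0006, -0.0025, -0.0008, 1, -0.001, -0.0024, 0.005, -0.0006, -0.0025, -0.0008, 1, -0.001, -0.0024, 0.005, -0.0006, -0.0025, -0.0008, 1, -0.001, -0.0024, 0.005, -0.0006, -0.0025, -0.0008, 1, -0.001, -0.0024, 0.005, -0.0006, -0.0025, -0.0008, 1, -0.001, -0.0024, 0.005, -0.0006, -0.0025, -0.0008, 1, -0.001, -0.0024, 0.005, -0.0006, -0.0025, -0.0008, 1],
  grip_force=45,
)

```text
time_s: 3.75
position: [0.502, 0.1851, 0.0396]
tool_rot: [[0.927, -0.007, -0.375], [-0.006, -1.0, 0.006], [-0.375, -0.003, -0.927]]
ft_force: [1.1, 9.9, 3.3]
grip_width: 0.0449
```

```bash
python3 - <<'E'
from h import *
R=rot(YR,-22);z=R[:,2]
st();delta(MID+.022*z,R)
E
```

```text
t 3.75 p [0.502  0.1851 0.0396] q [ 6.2 41.2 76.9  2.7 83.8 95.8] F [1.1 9.9 3.3] w 0.0449 z [-0.375  0.006 -0.927] x [ 0.927 -0.006 -0.375]
[0.0003, 0.0024, -0.0002] [-0.0009, 0.0001, 0.0002] mm 1.8 deg 0.2
```

Emit:
jog_arm(
  deltas=[0, -0.0025, 0, 0, 0, 0, 1, 0, -0.0025, 0, 0, 0, 0, 1, 0, -0.0025, 0, 0, 0, 0, 1],
)

```text
time_s: 4.0
position: [0.502, 0.1853, 0.0395]
tool_rot: [[0.927, -0.007, -0.375], [-0.007, -1.0, 0.003], [-0.375, 0.0, -0.927]]
ft_force: [1.1, 0.5, 5.6]
grip_width: 0.0451
```

```bash
python3 - <<'E'
from h import *
st()
E
```

```text
t 4.0 p [0.502  0.1853 0.0395] q [ 6.3 41.3 76.8  2.5 83.9 96. ] F [1.1 0.5 5.6] w 0.0451 z [-0.375  0.003 -0.927] x [ 0.927 -0.007 -0.375]
```

```bash
cat > fk.py <<'E'
import numpy as np
from scipy.spatial.transform import Rotation as Ro
def E(ax,a): return Ro.from_euler(ax,a,degrees=True).as_matrix()
def parts(q):
    R1=E('z',q[0]);R2=R1@E('y',q[1]);R3=R2@E('y',q[2]);R4=R3@E('z',q[3]);R5=R4@E('y',q[4]);R6=R5@E('z',q[5])
    return R1,R2,R3,R4,R5,R6
E
python3 - <<'E'
from fk import *
D=[([-82.808,21.839,74.386,0,83.856,-12.336],[.1838,-.5181,.2307],None),
([-23.3,16.6,79.,-8.7,104.4,66.5],[.403,-.0868,.2689],[[.928,-.008,-.372],[-.009,-1,0],[-.372,.004,-.928]]),
([5.8,38.4,64.7,2.1,98.9,96.1],[.5397,.1824,.1325],[[.926,-.006,-.377],[-.007,-1,-.002],[-.377,.004,-.926]]),
([5.9,40.8,76.8,2.4,83.8,95.8],[.5044,.1815,.0432],None),
([6.3,41.3,76.8,2.5,83.9,96.0],[.502,.1853,.0395],None)]
A=[];b=[]
ez=np.array([0,0,1.]);ex=np.array([1.,0,0]);ey=np.array([0,1.,0])
for q,p,R in D:
    R1,R2,R3,R4,R5,R6=parts(q)
    A.append(np.c_[ez,R1@ex,R1@ey,R2@ez,R3@ez,R3@ex,R5@ez]);b+=p
    print(np.round(R6,3).tolist(),R)
A=np.vstack(A)
s,r,k,sv=np.linalg.lstsq(A,np.array(b),rcond=1e-3);print(np.round(s,3),k,sv);print(np.round((A@s-b)*1e3,1))
E
```

```text
[[-0.334, 0.942, -0.0], [0.942, 0.334, 0.001], [0.001, 0.0, -1.0]] None
[[0.008, 0.929, -0.371], [1.0, -0.008, 0.0], [-0.003, -0.371, -0.929]] [[0.928, -0.008, -0.372], [-0.009, -1, 0], [-0.372, 0.004, -0.928]]
[[0.006, 0.927, -0.376], [1.0, -0.007, -0.002], [-0.004, -0.376, -0.927]] [[0.926, -0.006, -0.377], [-0.007, -1, -0.002], [-0.377, 0.004, -0.926]]
[[0.011, 0.93, -0.367], [1.0, -0.01, 0.004], [0.0, -0.367, -0.93]] None
[[0.008, 0.926, -0.377], [1.0, -0.007, 0.002], [-0.001, -0.377, -0.926]] None
[0.13  0.001 0.118 0.538 0.35  0.102 0.259] 7 [4.43170289 3.17596505 2.236087   0.33432998 0.27620419 0.25721624
 0.13764064]
[ 0.2 -0.  -0.1 -0.   0.1  0.   0.   0.1  0.1  0.1 -0.2  0.3 -0.  -0.2
 -0.3]
```

```bash
cat >> fk.py <<'E'
S=[.13,.001,.118,.538,.35,.102,.259]
LO=np.array([-178.18,-50.72,12.68,-81.47,9.98,-165.26]);HI=np.array([178.18,133.34,142.11,261.47,163.14,165.26])
ez=np.array([0,0,1.]);ex=np.array([1.,0,0]);ey=np.array([0,1.,0])
def fk(q):
    R1,R2,R3,R4,R5,R6=parts(q)
    p=S[0]*ez+S[1]*R1@ex+S[2]*R1@ey+S[3]*R2@ez+S[4]*R3@ez+S[5]*R3@ex+S[6]*R5@ez
    return p,R6@E('z',90)
from scipy.optimize import least_squares
def ik(p,R,q0):
    def f(q):
        a,B=fk(q);return np.r_[(a-p)*10,Ro.from_matrix(R.T@B).as_rotvec()*3]
    r=least_squares(f,np.clip(q0,LO+.1,HI-.1),bounds=(LO,HI),x_scale=30.)
    return r.x,np.linalg.norm(r.fun)
E
cat >> h.py <<'E'
K=.0221
def tapTCP(th,yaw,yoff,rad,back=False,short=0.):
    """TCP when rim ring (radius rad from axis) touches far edge; short=retract along axis"""
    R=rot(yaw,th) if not back else Ro.from_euler('z',180,degrees=True).as_matrix()@rot(yaw,th)
    Rc=Ro.from_euler('z',YC,degrees=True).as_matrix()
    C=CASE+Rc@np.array([.07375,yoff,.039])
    x,z=R[:,0],R[:,2]
    return C+.002*x+.083*x+(K-rad)*z+short*x,R
E
python3 - <<'E'
from h import *; from fk import *
for back in(False,True):
  for th in(36,40,45,50,55,60,65,70):
    p,R=tapTCP(th,YC,.015,.012,back)
    best=None
    for q0 in([0,40,80,0,30,80],[0,40,80,170,30,-90],[0,40,80,0,130,-90],[0,60,60,90,60,0],[0,60,80,-60,60,100]):
        q,e=ik(p,R,np.array(q0,float))
        if best is None or e<best[1]-1e-4: best=(q,e)
        if e<1e-3: print(back,th,np.round(p,3),np.round(q,1))
    if best[1]>1e-3: print(back,th,"none",np.round(best[0],1),best[1])
E
```

```text
False 36 [ 0.614 -0.104  0.081] [-29.5  29.8 101.2  49.7  28.4  11.5]
False 36 [ 0.614 -0.104  0.081] [-29.5  29.8 101.2  49.7  28.4  11.5]
False 36 [ 0.614 -0.104  0.081] [-29.5  29.8 101.2  49.7  28.4  11.5]
False 36 [ 0.614 -0.104  0.081] [-29.5  29.8 101.2  49.7  28.4  11.5]
False 36 [ 0.614 -0.104  0.081] [-29.5  29.8 101.2  49.7  28.4  11.5]
False 40 [ 0.611 -0.104  0.086] [-30.9  29.4 104.   62.1  27.6  -1.5]
False 40 [ 0.611 -0.104  0.086] [-30.9  29.4 104.   62.1  27.6  -1.5]
False 40 [ 0.611 -0.104  0.086] [-30.9  29.4 104.   62.1  27.6  -1.5]
False 40 [ 0.611 -0.104  0.086] [-30.9  29.4 104.   62.1  27.6  -1.5]
False 40 [ 0.611 -0.104  0.086] [-30.9  29.4 104.   62.1  27.6  -1.5]
False 45 [ 0.606 -0.105  0.092] [-32.7  29.2 107.4  78.   28.5 -18.3]
False 45 [ 0.606 -0.105  0.092] [-32.7  29.2 107.4  78.   28.5 -18.3]
False 45 [ 0.606 -0.105  0.092] [-32.7  29.2 107.4  78.   28.5 -18.3]
False 45 [ 0.606 -0.105  0.092] [-32.7  29.2 107.4  78.   28.5 -18.3]
False 45 [ 0.606 -0.105  0.092] [-32.7  29.2 107.4  78.   28.5 -18.3]
False 50 [ 0.602 -0.106  0.098] [-34.5  29.5 110.8
[... 2574 characters left out ...]
7.3  -21.6  111.4 -116.1]
True 50 [ 0.478 -0.124  0.098] [ -18.    46.6   67.3  -21.6  111.4 -116.1]
True 55 [ 0.484 -0.124  0.103] [ -17.3   49.1   64.   -23.7  116.9 -116.8]
True 55 [ 0.484 -0.124  0.103] [ -17.3   49.1   64.   -23.7  116.9 -116.8]
True 60 [ 0.489 -0.123  0.108] [ -16.6   51.5   60.9  -25.9  122.2 -117.8]
True 60 [ 0.489 -0.123  0.108] [ -16.6   51.5   60.9  -25.9  122.2 -117.8]
True 65 [ 0.495 -0.122  0.112] [ -16.1   54.    57.9  -28.5  127.3 -119.2]
True 65 [ 0.495 -0.122  0.112] [ -16.1   54.    57.9  -28.5  127.3 -119.2]
True 70 [ 0.502 -0.121  0.115] [ -15.6   56.5   55.   -31.4  132.2 -121. ]
True 70 [ 0.502 -0.121  0.115] [ -15.6   56.5   55.   -31.4  132.2 -121. ]
```

```bash
python3 - <<'E'
from h import *; from fk import *
R0=env.observe()["tool_rot"];p0=env.observe()["position"]
pl=p0-.2*R0[:,2]
print(pl,ik(pl,R0,np.array([6,40,70,2,90,96.])))
p,R=tapTCP(60,YC,.015,.012,True,.08);q,e=ik(p,R,np.array([-17,50,60,-26,120,-118.]));print(p,q,e)
E
```

```text
[0.57711995 0.18479549 0.22483001] (array([  5.55361122,  38.37033441,  49.17483457,   2.44796412,
       114.3783853 ,  96.54206446]), np.float64(2.5827148118872196e-15))
[ 0.44974619 -0.12880211  0.17684419] [ -18.07816975   43.61363719   65.92318748  -28.08675354  124.17706155
 -120.82001698] 5.501648730847468e-13
```

Emit:
jog_arm(
  deltas=[0, 0, -0.01, 0, 0, 0, 1, 0, 0, -0.025, 0, 0, 0, 1, 0, 0, -0.05, 0, 0, 0, 1, 0, 0, -0.075, 0, 0, 0, 1, 0, 0, -0.105, 0, 0, 0, 1, 0, 0, -0.135, 0, 0, 0, 1, 0, 0, -0.165, 0, 0, 0, 1, 0, 0, -0.195, 0, 0, 0, 1, 0, 0, -0.225, 0, 0, 0, 1, 0, 0, -0.25, 0, 0, 0, 1, 0, 0, -0.265, 0, 0, 0, 1, 0, 0, -0.265, 0, 0, 0, 1],
)

```text
time_s: 5.0
position: [0.5775, 0.1845, 0.2252]
tool_rot: [[0.928, -0.007, -0.373], [-0.007, -1.0, 0.003], [-0.373, 0.0, -0.928]]
ft_force: [0.6, -0.2, -1.2]
grip_width: 0.0451
```

```bash
python3 - <<'E'
from h import *; from fk import *
st()
cv2.imwrite("pics/side2.png",eyes.get_image("side")[:,:,::-1])
E
```

```text
t 5.0 p [0.5775 0.1845 0.2252] q [  5.6  38.3  49.1   2.4 114.3  96.6] F [ 0.6 -0.2 -1.2] w 0.0451 z [-0.373  0.003 -0.928] x [ 0.928 -0.007 -0.373]
```

View pics/side2.png

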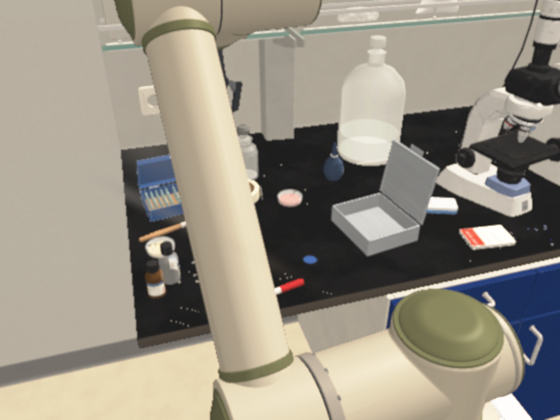

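```bash
python3 - <<'E'
from h import *; from fk import *
o=env.observe();R0=o["tool_rot"]
delta([.52,.04,.23],R0@E('z',-95))
print(ik(np.array([.52,.04,.23]),R0@E('z',-95),np.array([-6,38,60,-10,114,0.]))[0])
E
```

```text
[-0.0721, 0.1934, 0.02] [0.0, -0.0, -0.5278] mm 155.5 deg 95.0
[ -7.34823538  29.48850403  64.85849491  -2.74334728 107.52823342
 -12.26233146]
```

Emit:
jog_arm(
  deltas=[-0.005, 0.01, 0.002, 0, 0, -0.02, 1, -0.012, 0.03, 0.004, 0, 0, -0.055, 1, -0.018, 0.05, 0.006, 0, 0, -0.09, 1, -0.024, 0.07, 0.008, 0, 0, -0.125, 1, -0.03, 0.09, 0.01, 0, 0, -0.16, 1, -0.036, 0.11, 0.012, 0, 0, -0.195, 1, -0.042, 0.13, 0.014, 0, 0, -0.23, 1, -0.048, 0.15, 0.016, 0, 0, -0.265, 1, -0.054, 0.165, 0.018, 0, 0, -0.3, 1, -0.06, 0.18, 0.02, 0, 0, -0.335, 1, -0.066, 0.19, 0.02, 0, 0, -0.37, 1, -0.072, 0.1934, 0.02, 0, 0, -0.4, 1],
)

```text
time_s: 6.05
position: [0.5187, 0.0392, 0.2286]
tool_rot: [[0.289, 0.879, -0.379], [0.95, -0.311, 0.003], [-0.115, -0.361, -0.925]]
ft_force: [-0.4, -0.1, -1.6]
grip_width: 0.0451
```

```bash
python3 - <<'E'
from h import *; from fk import *
st()
p,R=tapTCP(60,YC,.015,.012,True,.08)
delta(p,R)
E
```

```text
t 6.05 p [0.5187 0.0392 0.2286] q [ -7.4  29.5  65.   -2.8 107.6  10.4] F [-0.4 -0.1 -1.6] w 0.0451 z [-0.379  0.003 -0.925] x [ 0.289  0.95  -0.115]
[-0.2315, 0.0137, 0.0981] [0.2232, 0.1136, -0.6113] mm 188.8 deg 118.9
```

Emit:
jog_arm(
  deltas=[-0.008, 0.0005, 0.003, 0.008, 0.004, -0.021, 1, -0.02, 0.001, 0.008, 0.02, 0.01, -0.055, 1, -0.033, 0.002, 0.014, 0.032, 0.016, -0.088, 1, -0.046, 0.003, 0.019, 0.045, 0.023, -0.122, 1, -0.06, 0.003, 0.025, 0.058, 0.029, -0.158, 1, -0.073, 0.004, 0.031, 0.07, 0.036, -0.192, 1, -0.086, 0.005, 0.036, 0.083, 0.042, -0.226, 1, -0.1, 0.006, 0.042, 0.096, 0.049, -0.263, 1, -0.113, 0.007, 0.048, 0.109, 0.055, -0.298, 1, -0.126, 0.007, 0.053, 0.121, 0.062, -0.332, 1, -0.139, 0.008, 0.059, 0.134, 0.068, -0.367, 1, -0.15, 0.009, 0.063, 0.145, 0.074, -0.397, 1],
)

```text
time_s: 7.05
position: [0.474, -0.0691, 0.1954]
tool_rot: [[-0.507, 0.41, -0.758], [0.558, 0.827, 0.074], [0.657, -0.386, -0.648]]
ft_force: [-0.1, 0.0, -1.5]
grip_width: 0.0452
```

```bash
python3 - <<'E'
from h import *; from fk import *
st()
p,R=tapTCP(60,YC,.015,.012,True,.08)
delta(p,R)
E
```

```text
t 7.05 p [ 0.474  -0.0691  0.1954] q [-17.5  40.1  62.8 -11.2 125.6 -74. ] F [-0.1  0.  -1.5] w 0.0452 z [-0.758  0.074 -0.648] x [-0.507  0.558  0.657]
[-0.0443, -0.0695, 0.0347] [0.0787, 0.039, -0.2135] mm 67.1 deg 41.6
```

Emit:
jog_arm(
  deltas=[-0.007, -0.011, 0.006, 0.013, 0.006, -0.035, 1, -0.014, -0.023, 0.012, 0.026, 0.013, -0.07, 1, -0.022, -0.035, 0.017, 0.039, 0.02, -0.106, 1, -0.029, -0.046, 0.023, 0.052, 0.026, -0.142, 1, -0.037, -0.058, 0.029, 0.065, 0.033, -0.178, 1, -0.042, -0.066, 0.033, 0.075, 0.037, -0.203, 1, -0.0443, -0.0695, 0.0347, 0.0787, 0.039, -0.2135, 1, -0.0443, -0.0695, 0.0347, 0.0787, 0.039, -0.2135, 1, -0.0443, -0.0695, 0.0347, 0.0787, 0.039, -0.2135, 1],
)

```text
time_s: 7.8
position: [0.4502, -0.1281, 0.1777]
tool_rot: [[-0.498, -0.146, -0.855], [-0.069, 0.989, -0.129], [0.865, -0.005, -0.502]]
ft_force: [-0.3, 0.0, -0.9]
grip_width: 0.045
```

```bash
python3 - <<'E'
from h import *; from fk import *
st()
p,R=tapTCP(60,YC,.015,.012,True,.08)
delta(p,R)
for n in("side","top"):
    cv2.imwrite(f"pics/{n}3.png",eyes.get_image(n)[:,:,::-1])
t=cv2.imread("pics/top3.png");s=cv2.imread("pics/side3.png")
cv2.imwrite("pics/z6.png",cv2.hconcat([cv2.resize(t[170:290,290:410],(400,400)),cv2.resize(s[130:260,310:440],(400,400))]))
E
```

```text
t 7.8 p [ 0.4502 -0.1281  0.1777] q [ -18.1   43.5   65.8  -28.   124.4 -120.5] F [-0.3  0.  -0.9] w 0.045 z [-0.855 -0.129 -0.502] x [-0.498 -0.069  0.865]
[-0.0007, -0.0008, 0.0012] [0.0005, 0.0008, -0.0022] mm 1.2 deg 0.4
```

View pics/z6.png

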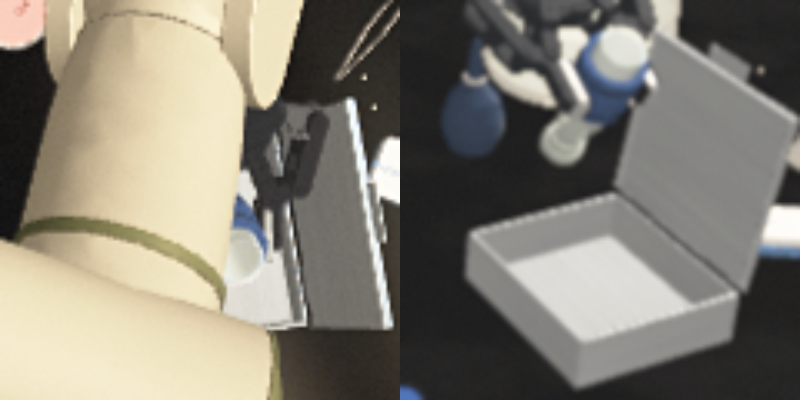

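View pics/side3.png

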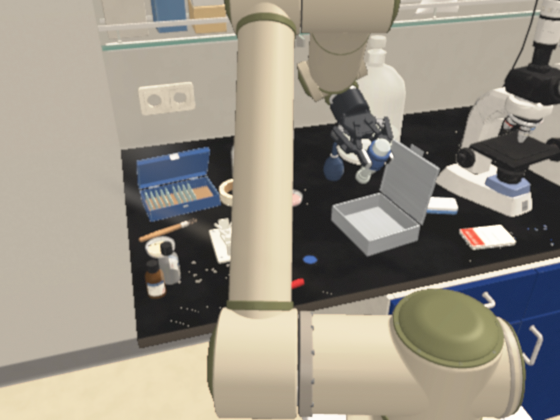

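```bash
python3 - <<'E'
from h import *
o=env.observe();p,R=o["position"],o["tool_rot"];x,z=R[:,0],R[:,2]
m=p-K*z-.083*x
print("mouth",m,proj("side",m),"lip lo/hi",proj("side",m+.015*z),proj("side",m-.015*z),proj("side",m+.015*R[:,1]),proj("side",m-.015*R[:,1]),"base",proj("side",p-K*z+.037*x))
s=cv2.imread("pics/side3.png")
cv2.imwrite("pics/z7.png",cv2.resize(s[130:195,345:410],None,fx=9,fy=9,interpolation=cv2.INTER_CUBIC))
E
```

```text
mouth [ 0.51069916 -0.1196752   0.11752889] [361.96692346 177.32793028] lip lo/hi [364.92004298 183.02878515] [359.04332999 171.68407402] [356.0765616 178.8134392] [367.80246743 175.85624606] base [382.38901167 145.42790891]
```

View pics/z7.png

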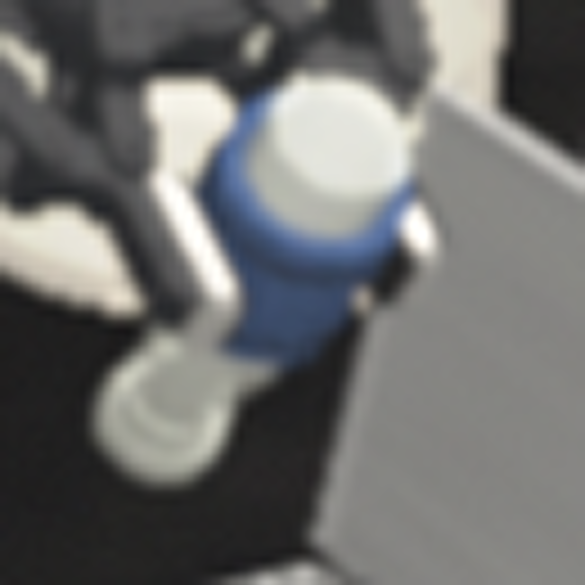

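Emit:
jog_arm(
  deltas=[-0.012, -0.0008, 0.0012, 0.0005, 0.0008, -0.0022, 1, -0.03, -0.0008, 0.0012, 0.0005, 0.0008, -0.0022, 1, -0.042, -0.0008, 0.0012, 0.0005, 0.0008, -0.0022, 1, -0.047, -0.0008, 0.0012, 0.0005, 0.0008, -0.0022, 1, -0.047, -0.0008, 0.0012, 0.0005, 0.0008, -0.0022, 1],
)

```text
time_s: 8.32
position: [0.4677, -0.1264, 0.1459]
tool_rot: [[-0.494, -0.151, -0.856], [-0.076, 0.988, -0.131], [0.866, 0.001, -0.499]]
ft_force: [1.1, -0.7, -0.9]
grip_width: 0.045
```

```bash
python3 - <<'E'
from h import *
st()
p,R=tapTCP(60,YC,.015,.012,True,.0)
delta(p,R)
E
```

```text
t 8.32 p [ 0.4677 -0.1264  0.1459] q [ -17.4   47.1   63.8  -27.1  123.3 -119.5] F [ 1.1 -0.7 -0.9] w 0.045 z [-0.856 -0.131 -0.499] x [-0.494 -0.076  0.866]
[-0.0589, 0.0004, 0.0003] [-0.0001, -0.0002, 0.0003] mm 44.2 deg 0.1
```

Emit:
jog_arm(
  deltas=[-0.014, 0.0004, 0.0003, 0, 0, 0, 1, -0.04, 0.0004, 0.0003, 0, 0, 0, 1, -0.065, 0.0004, 0.0003, 0, 0, 0, 1, -0.065, 0.0004, 0.0003, 0, 0, 0, 1],
)

```text
time_s: 8.65
position: [0.4917, -0.1223, 0.1026]
tool_rot: [[-0.493, -0.151, -0.857], [-0.076, 0.988, -0.131], [0.867, 0.001, -0.498]]
ft_force: [-0.5, 1.0, 2.0]
grip_width: 0.0451
```

```bash
python3 - <<'E'
from h import *
st()
p,R=tapTCP(60,YC,.015,.012,True,.0)
delta(p,R)
s=eyes.get_image("side")[:,:,::-1]
cv2.imwrite("pics/z8.png",cv2.resize(s[140:255,325:440],None,fx=5,fy=5,interpolation=cv2.INTER_CUBIC))
E
```

```text
t 8.65 p [ 0.4917 -0.1223  0.1026] q [ -16.5   52.    60.5  -25.9  122.3 -117.8] F [-0.5  1.   2. ] w 0.0451 z [-0.857 -0.131 -0.498] x [-0.493 -0.076  0.867]
[0.0073, -0.0001, -0.0005] [-0.0001, -0.0006, 0.0004] mm 5.5 deg 0.1
```

View pics/z8.png

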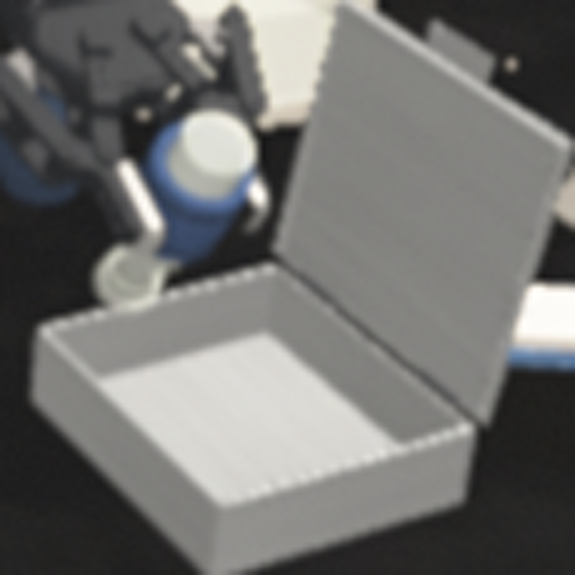

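```bash
python3 - <<'E'
from h import *
o=env.observe();p,R=o["position"],o["tool_rot"];x,z=R[:,0],R[:,2]
f=lambda X:((proj("side",X)-[325,140])*5).round(0)
for over in(0,.003,.0055):
    m=p-K*z-(.083-over)*x
    print("mouth",m.round(4),f(m),"lo/hi",f(m+.015*z),f(m-.015*z))
s=eyes.get_image("side")[:,:,::-1]
cv2.imwrite("pics/z9.png",cv2.resize(s[175:215,325:375],None,fx=14,fy=14,interpolation=cv2.INTER_CUBIC))
E
```

```text
mouth [ 0.5513 -0.1133  0.0432] [123. 287.] lo/hi [137. 314.] [110. 260.]
mouth [ 0.5498 -0.1135  0.0458] [125. 284.] lo/hi [139. 311.] [112. 257.]
mouth [ 0.5486 -0.1137  0.048 ] [127. 281.] lo/hi [141. 308.] [113. 254.]
```

View pics/z9.png

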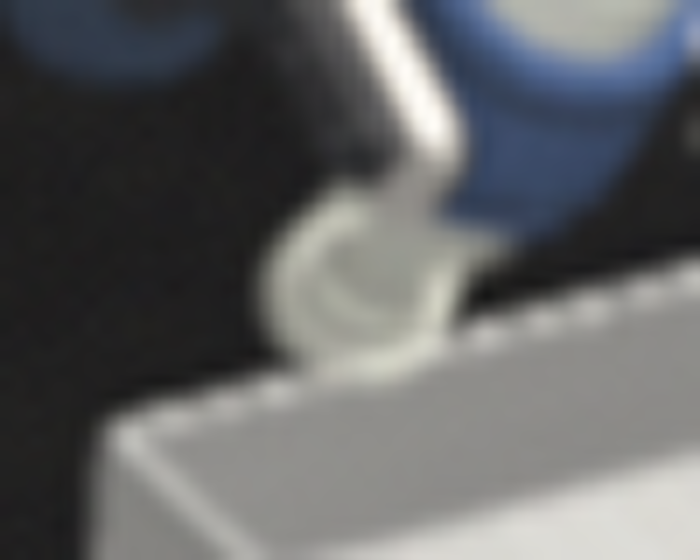

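```bash
python3 - <<'E'
import re
s=open("h.py").read().replace("(K-rad)*z","(K+(rad if back else -rad))*z");open("h.py","w").write(s)
from h import *
p,R=tapTCP(60,YC,.015,.012,True,.045);delta(p,R)
m=p-K*R[:,2]-.083*R[:,0]-.045*R[:,0];print("mouth at contact",m,"edge pt",CASE+Ro.from_euler('z',YC,degrees=True).as_matrix()@np.array([.07375,.015,.041]))
print(p)
E
```

```text
[0.0643, 0.0002, 0.0326] [-0.0002, 0.0002, 0.0001] mm 54.1 deg 0.1
mouth at contact [ 0.52869244 -0.11679214  0.03473205] edge pt [ 0.53995516 -0.11507875  0.041     ]
[ 0.44649894 -0.12929611  0.1345333 ]
```

Emit:
jog_arm(
  deltas=[0.015, 0, 0, 0, 0, 0, 1, 0.035, 0, 0, 0, 0, 0, 1, 0.055, 0, 0.004, 0, 0, 0, 1, 0.0643, 0, 0.015, 0, 0, 0, 1, 0.0643, 0, 0.028, 0, 0, 0, 1, 0.0643, 0.0002, 0.0326, 0, 0, 0, 1, 0.0643, 0.0002, 0.0326, 0, 0, 0, 1, 0.0643, 0.0002, 0.0326, 0, 0, 0, 1],
)

```text
time_s: 9.42
position: [0.4466, -0.1294, 0.1353]
tool_rot: [[-0.496, -0.151, -0.855], [-0.075, 0.989, -0.131], [0.865, -0.001, -0.502]]
ft_force: [0.1, 0.6, -1.2]
grip_width: 0.0453
```

```bash
python3 - <<'E'
from h import *
st()
p,R=tapTCP(60,YC,.015,.012,True,.0)
delta(p,R)
s=eyes.get_image("side")[:,:,::-1]
cv2.imwrite("pics/z10.png",cv2.resize(s[140:255,325:440],None,fx=5,fy=5,interpolation=cv2.INTER_CUBIC))
E
```

```text
t 9.42 p [ 0.4466 -0.1294  0.1353] q [ -18.2   46.    68.4  -26.8  119.7 -118.3] F [ 0.1  0.6 -1.2] w 0.0453 z [-0.855 -0.131 -0.502] x [-0.496 -0.075  0.865]
[-0.0608, 0.0002, 0.0007] [-0.0003, 0.0007, -0.0001] mm 45.6 deg 0.1
```

View pics/z10.png

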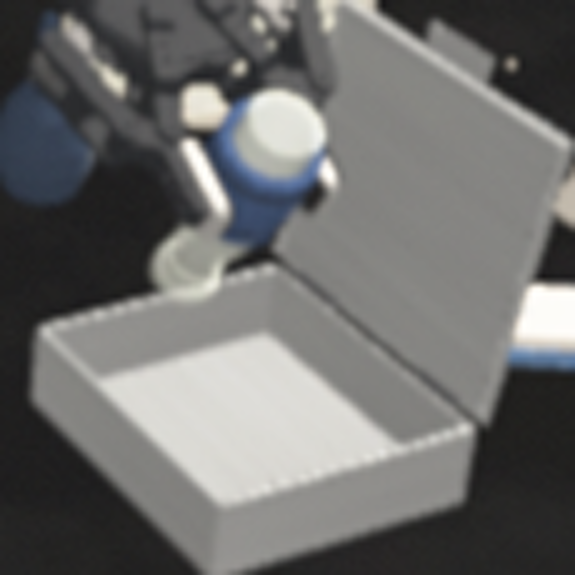

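Emit:
jog_arm(
  deltas=[-0.017, 0.0002, 0.0007, 0, 0, 0, 1, -0.043, 0.0002, 0.0007, 0, 0, 0, 1, -0.069, 0.0002, 0.0007, 0, 0, 0, 1, -0.069, 0.0002, 0.0007, 0, 0, 0, 1],
)

```text
time_s: 9.8
position: [0.4722, -0.1251, 0.0869]
tool_rot: [[-0.492, -0.152, -0.858], [-0.076, 0.988, -0.131], [0.868, 0.001, -0.497]]
ft_force: [-0.7, -1.0, 6.7]
grip_width: 0.0449
```

```bash
python3 - <<'E'
from h import *
st()
p,R=tapTCP(60,YC,.015,.012,True,.045)
delta(p,R)
s=eyes.get_image("side")[:,:,::-1]
cv2.imwrite("pics/z11.png",cv2.resize(s[140:255,325:440],None,fx=5,fy=5,interpolation=cv2.INTER_CUBIC))
E
```

```text
t 9.8 p [ 0.4722 -0.1251  0.0869] q [ -17.2   51.6   64.9  -25.5  118.5 -116.4] F [-0.7 -1.   6.7] w 0.0449 z [-0.858 -0.131 -0.497] x [-0.492 -0.076  0.868]
[0.0724, -0.0003, -0.0016] [-0.0002, -0.0009, 0.0004] mm 54.3 deg 0.2
```

View pics/z11.png

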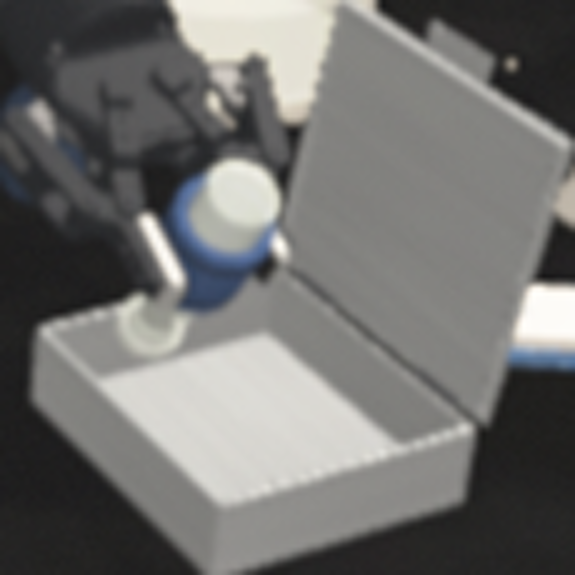

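Emit:
jog_arm(
  deltas=[0.02, 0, 0, 0, 0, 0, 1, 0.045, 0, 0, 0, 0, 0, 1, 0.066, 0, 0, 0, 0, 0, 1, 0.07, 0, 0, 0, 0, 0, 1, 0.07, 0, 0, 0, 0, 0, 1, 0.054, 0, 0, 0, 0, 0, 1, 0.028, 0, 0, 0, 0, 0, 1, 0.002, 0, 0, 0, 0, 0, 1, 0.002, 0, 0, 0, 0, 0, 1, 0.002, 0, 0, 0, 0, 0, 1],
)

```text
time_s: 10.68
position: [0.471, -0.1254, 0.0898]
tool_rot: [[-0.493, -0.151, -0.857], [-0.076, 0.988, -0.131], [0.867, 0.0, -0.499]]
ft_force: [-2.7, -0.4, 1.4]
grip_width: 0.0453
```

```bash
python3 - <<'E'
from h import *
st()
p,R=tapTCP(60,YC,.015,.012,True,.045)
delta(p,R)
s=eyes.get_image("side")[:,:,::-1]
cv2.imwrite("pics/z12.png",cv2.resize(s[140:255,325:440],None,fx=5,fy=5,interpolation=cv2.INTER_CUBIC))
E
```

```text
t 10.68 p [ 0.471  -0.1254  0.0898] q [ -17.2   51.3   65.1  -25.6  118.5 -116.5] F [-2.7 -0.4  1.4] w 0.0453 z [-0.857 -0.131 -0.499] x [-0.493 -0.076  0.867]
[0.0683, -0.0002, -0.0011] [-0.0002, -0.0004, 0.0003] mm 51.2 deg 0.1
```

View pics/z12.png

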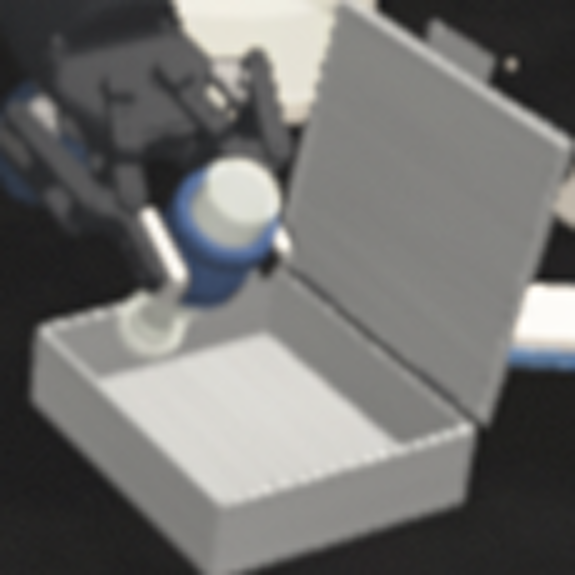

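Emit:
jog_arm(
  deltas=[0.02, 0, 0, 0, 0, 0, 1, 0.045, 0, 0, 0, 0, 0, 1, 0.066, 0, 0, 0, 0, 0, 1, 0.07, 0, 0, 0, 0, 0, 1, 0.07, 0, 0, 0, 0, 0, 1, 0.054, 0, 0, 0, 0, 0, 1, 0.026, 0, 0, 0, 0, 0, 1, -0.002, 0, 0, 0, 0, 0, 1, -0.002, 0, 0, 0, 0, 0, 1, -0.002, 0, 0, 0, 0, 0, 1, 0.025, 0, 0, 0, 0, 0, 1, 0.055, 0, 0, 0, 0, 0, 1],
)

```text
time_s: 11.73
position: [0.4504, -0.1283, 0.1246]
tool_rot: [[-0.492, -0.152, -0.857], [-0.077, 0.988, -0.131], [0.867, 0.002, -0.498]]
ft_force: [-0.4, 0.4, -0.3]
grip_width: 0.045
```

```bash
python3 - <<'E'
from h import *
st()
p,R=tapTCP(60,YC,.015,.012,True,.0)
delta(p,R)
s=eyes.get_image("side")[:,:,::-1]
cv2.imwrite("pics/z13.png",cv2.resize(s[140:255,325:440],None,fx=5,fy=5,interpolation=cv2.INTER_CUBIC))
E
```

```text
t 11.73 p [ 0.4504 -0.1283  0.1246] q [ -18.    47.2   68.   -26.5  119.3 -117.9] F [-0.4  0.4 -0.3] w 0.045 z [-0.857 -0.131 -0.498] x [-0.492 -0.077  0.867]
[-0.0458, -0.0006, -0.0021] [-0.0001, -0.0006, 0.0007] mm 34.4 deg 0.2
```

View pics/z13.png

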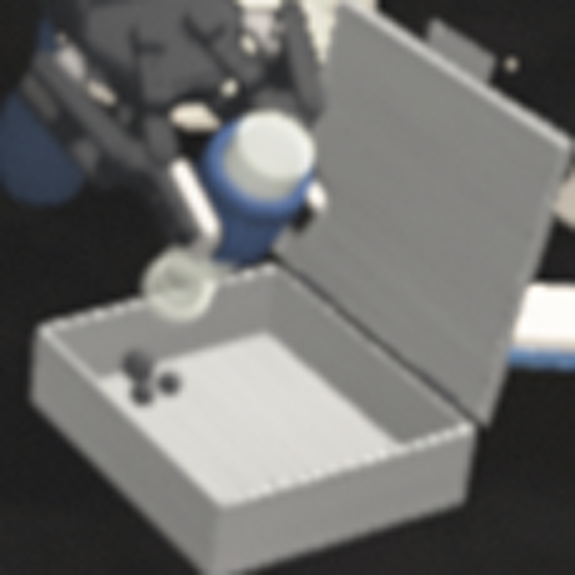

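The picture shows all three dark balls on the case floor: the big one at about (138,362) and the small ones at (143,393) and (170,382). Next I'll check how the bottle sits in the hand, then plan the way back.

```bash
python3 - <<'E'
from h import *; from fk import *
o=env.observe();p,R=o["position"],o["tool_rot"];x,z=R[:,0],R[:,2]
f=lambda X:((proj("side",X)-[325,140])*5).round(0)
m=p-K*z-.083*x;b=p-K*z+.037*x
print("mouth",f(m),"ring mid",f(m+.003*x),"ring ends",f(m+.015*R[:,1]),f(m-.015*R[:,1]),f(m+.015*z),"base",f(b))
delta(*tapTCP(60,YC,.015,.012,True,.11))
E
```

```text
mouth [177. 284.] ring mid [179. 281.] ring ends [148. 292.] [205. 277.] [191. 313.] base [277. 137.]
[0.0956, -0.0001, -0.0002] [-0.0003, 0.0006, -0.0002] mm 71.7 deg 0.1
```

Emit:
jog_arm(
  deltas=[0.01, 0, 0, 0, 0, 0, 1, 0.03, 0, 0, 0, 0, 0, 1, 0.055, 0, 0, 0, 0, 0, 1, 0.08, 0, 0, 0, 0, 0, 1, 0.0956, 0, 0, 0, 0, 0, 1, 0.0956, 0, 0, 0, 0, 0, 1],
)

```text
time_s: 12.28
position: [0.415, -0.1341, 0.1895]
tool_rot: [[-0.497, -0.151, -0.855], [-0.075, 0.989, -0.131], [0.865, -0.001, -0.503]]
ft_force: [0.7, 0.3, -0.9]
grip_width: 0.0449
```

```bash
python3 - <<'E'
from h import *; from fk import *
st()
Rm=np.array([[0.289, 0.879, -0.379], [0.95, -0.311, 0.003], [-0.115, -0.361, -0.925]])
u,_,v=np.linalg.svd(Rm);Rm=u@v
delta([.5187,.0392,.2286],Rm)
s=eyes.get_image("side")[:,:,::-1]
cv2.imwrite("pics/z14.png",cv2.resize(s[110:255,325:440],None,fx=4,fy=4,interpolation=cv2.INTER_CUBIC))
E
```

```text
t 12.28 p [ 0.415  -0.1341  0.1895] q [ -19.5   39.7   71.7  -28.7  121.7 -121.1] F [ 0.7  0.3 -0.9] w 0.0449 z [-0.855 -0.131 -0.503] x [-0.497 -0.075  0.865]
[-0.0409, 0.2075, -0.1747] [-0.2225, -0.1124, 0.6115] mm 205.8 deg 118.9
```

View pics/z14.png

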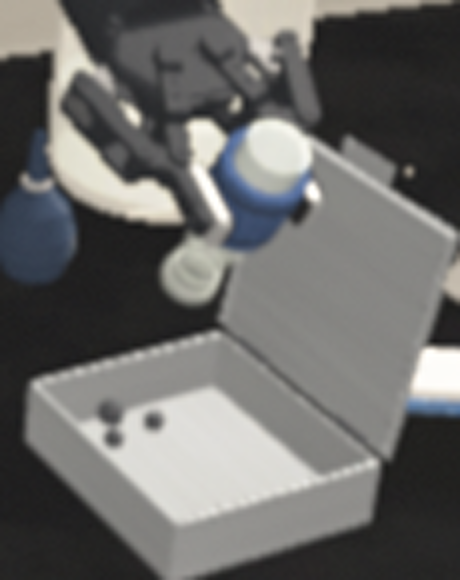

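Emit:
jog_arm(
  deltas=[-0.001, 0.005, -0.004, -0.006, -0.003, 0.015, 1, -0.003, 0.0166, -0.014, -0.018, -0.009, 0.049, 1, -0.006, 0.029, -0.0245, -0.031, -0.016, 0.086, 1, -0.008, 0.0415, -0.035, -0.0445, -0.0225, 0.122, 1, -0.011, 0.054, -0.0454, -0.058, -0.029, 0.159, 1, -0.013, 0.0664, -0.056, -0.071, -0.036, 0.196, 1, -0.0155, 0.079, -0.0664, -0.0845, -0.043, 0.232, 1, -0.018, 0.091, -0.077, -0.098, -0.0495, 0.269, 1, -0.0205, 0.104, -0.087, -0.111, -0.056, 0.306, 1, -0.023, 0.116, -0.098, -0.125, -0.063, 0.342, 1, -0.0254, 0.129, -0.108, -0.138, -0.07, 0.379, 1, -0.0275, 0.139, -0.117, -0.149, -0.075, 0.41, 1],
)

```text
time_s: 13.33
position: [0.4853, -0.0172, 0.2135]
tool_rot: [[-0.199, 0.793, -0.576], [0.94, 0.321, 0.117], [0.277, -0.518, -0.809]]
ft_force: [-0.8, 0.2, -0.3]
grip_width: 0.045
```

```bash
python3 - <<'E'
from h import *; from fk import *
st()
Rm=np.array([[0.289, 0.879, -0.379], [0.95, -0.311, 0.003], [-0.115, -0.361, -0.925]])
u,_,v=np.linalg.svd(Rm);Rm=u@v
delta([.5187,.0392,.2286],Rm)
E
```

```text
t 13.33 p [ 0.4853 -0.0172  0.2135] q [-14.9  33.3  65.9  -2.3 116.8 -32. ] F [-0.8  0.2 -0.3] w 0.045 z [-0.576  0.117 -0.809] x [-0.199  0.94   0.277]
[0.0674, 0.049, -0.0331] [-0.0742, -0.0373, 0.1997] mm 67.2 deg 38.9
```

Emit:
jog_arm(
  deltas=[0.012, 0.009, -0.006, -0.0135, -0.0068, 0.036, 1, 0.024, 0.0175, -0.012, -0.0265, -0.0133, 0.071, 1, 0.036, 0.026, -0.0175, -0.0395, -0.02, 0.106, 1, 0.048, 0.035, -0.0235, -0.053, -0.0265, 0.142, 1, 0.06, 0.0435, -0.029, -0.066, -0.033, 0.178, 1, 0.0674, 0.049, -0.0331, -0.0742, -0.0373, 0.1997, 1, 0.0674, 0.049, -0.0331, -0.0742, -0.0373, 0.1997, 1],
)

```text
time_s: 13.92
position: [0.5182, 0.0403, 0.2293]
tool_rot: [[0.284, 0.881, -0.379], [0.952, -0.306, 0.003], [-0.113, -0.361, -0.926]]
ft_force: [-0.3, 0.7, -0.1]
grip_width: 0.045
```

```bash
cat >> h.py <<'E'
PS=np.array([.502,.1853,.0395]); RS=rot(-.4,-22)
E
python3 - <<'E'
from h import *; from fk import *
st()
delta(PS-.2*RS[:,2]-.001*RS[:,0],RS)
E
```

```text
t 13.92 p [0.5182 0.0403 0.2293] q [ -7.3  29.4  65.1  -2.7 107.6  10.2] F [-0.3  0.7 -0.1] w 0.045 z [-0.379  0.003 -0.926] x [ 0.284  0.952 -0.113]
[0.2059, 0.0109, -0.0238] [-0.0009, 0.0012, 0.4032] mm 155.7 deg 72.6
```

Emit:
jog_arm(
  deltas=[0.01, 0.0005, -0.001, 0, 0, 0.02, 1, 0.03, 0.001, -0.003, 0, 0, 0.058, 1, 0.05, 0.002, -0.005, 0, 0, 0.097, 1, 0.07, 0.003, -0.008, 0, 0, 0.136, 1, 0.09, 0.004, -0.01, 0, 0, 0.175, 1, 0.11, 0.005, -0.012, 0, 0, 0.214, 1, 0.13, 0.006, -0.015, 0, 0, 0.253, 1, 0.15, 0.008, -0.017, 0, 0, 0.292, 1, 0.17, 0.009, -0.02, 0, 0, 0.331, 1, 0.19, 0.01, -0.022, -0.0009, 0.0012, 0.37, 1, 0.2059, 0.0109, -0.0238, -0.0009, 0.0012, 0.4032, 1, 0.2059, 0.0109, -0.0238, -0.0009, 0.0012, 0.4032, 1],
)

```text
time_s: 14.92
position: [0.5759, 0.1843, 0.224]
tool_rot: [[0.926, -0.007, -0.378], [-0.006, -1.0, 0.004], [-0.378, -0.001, -0.926]]
ft_force: [0.1, -0.2, -1.7]
grip_width: 0.045
```

Emit:
jog_arm(
  deltas=[0, 0, 0, 0, 0, 0, 1],
)

```text
time_s: 15.0
position: [0.5756, 0.1828, 0.2246]
tool_rot: [[0.926, -0.003, -0.378], [-0.001, -1.0, 0.003], [-0.378, -0.003, -0.926]]
ft_force: [0.4, -0.7, -1.1]
grip_width: 0.0445
```

```bash
python3 - <<'E'
from h import *; from fk import *
st()
delta(PS-.001*RS[:,0],RS)
E
```

```text
t 15.0 p [0.5756 0.1828 0.2246] q [  5.4  38.2  49.5   2.5 114.3  96.1] F [ 0.4 -0.7 -1.1] w 0.0445 z [-0.378  0.003 -0.926] x [ 0.926 -0.001 -0.378]
[0.001, -0.0024, 0.2655] [-0.0002, 0.001, 0.0016] mm 199.2 deg 0.3
```

Emit:
jog_arm(
  deltas=[0.001, -0.0024, 0.015, 0, 0.001, 0.001, 1, 0.001, -0.0024, 0.04, 0, 0.001, 0.001, 1, 0.001, -0.0024, 0.07, 0, 0.001, 0.001, 1, 0.001, -0.0024, 0.1, 0, 0.001, 0.001, 1, 0.001, -0.0024, 0.13, 0, 0.001, 0.001, 1, 0.001, -0.0024, 0.16, 0, 0.001, 0.001, 1, 0.001, -0.0024, 0.19, 0, 0.001, 0.001, 1, 0.001, -0.0024, 0.215, 0, 0.001, 0.001, 1, 0.001, -0.0024, 0.23, 0, 0.001, 0.001, 1, 0.001, -0.0024, 0.23, 0, 0.001, 0.001, 1, 0.001, -0.0024, 0.23, 0, 0.001, 0.001, 1],
)

```text
time_s: 15.92
position: [0.5115, 0.1847, 0.0658]
tool_rot: [[0.928, -0.008, -0.373], [-0.008, -1.0, 0.004], [-0.373, -0.001, -0.928]]
ft_force: [0.3, 0.6, -0.1]
grip_width: 0.0448
```

```bash
python3 - <<'E'
from h import *; from fk import *
st()
delta(PS-.001*RS[:,0],RS)
E
```

```text
t 15.92 p [0.5115 0.1847 0.0658] q [ 6.2 40.  74.   2.5 87.8 96.1] F [ 0.3  0.6 -0.1] w 0.0448 z [-0.373  0.004 -0.928] x [ 0.928 -0.008 -0.373]
[-0.0, -0.0007, 0.0372] [-0.0004, -0.0005, -0.0004] mm 27.9 deg 0.1
```

Emit:
jog_arm(
  deltas=[0, -0.0007, 0.01, 0, 0, 0, 1, 0, -0.0007, 0.02, 0, 0, 0, 1, 0, -0.0007, 0.028, 0, 0, 0, 1, 0, -0.0007, 0.034, 0, 0, 0, 1, 0, -0.0007, 0.037, 0, 0, 0, 1, 0, -0.0007, 0.037, 0, 0, 0, 1, 0, -0.0007, 0.037, 0, 0, 0, 1],
)

```text
time_s: 16.5
position: [0.5014, 0.1858, 0.0403]
tool_rot: [[0.928, -0.01, -0.372], [-0.009, -1.0, 0.003], [-0.372, 0.001, -0.928]]
ft_force: [0.5, -1.7, 3.0]
grip_width: 0.0454
```

```bash
python3 - <<'E'
from h import *; from fk import *
st()
delta(PS,RS)
E
```

```text
t 16.5 p [0.5014 0.1858 0.0403] q [ 6.4 41.1 77.   2.6 83.6 96.2] F [ 0.5 -1.7  3. ] w 0.0454 z [-0.372  0.003 -0.928] x [ 0.928 -0.009 -0.372]
[0.0011, 0.0007, 0.0007] [-0.0001, -0.001, -0.0009] mm 1.1 deg 0.3
```

Emit:
jog_arm(
  deltas=[0.002, 0.0005, 0.001, 0, -0.001, 0, 1, 0.004, 0.0005, 0.001, 0, -0.001, 0, 1, 0.004, 0.0005, 0.001, 0, -0.001, 0, 1],
)

```text
time_s: 16.75
position: [0.5039, 0.1856, 0.0388]
tool_rot: [[0.927, -0.01, -0.375], [-0.01, -1.0, 0.003], [-0.375, 0.0, -0.927]]
ft_force: [-1.3, -1.9, 7.7]
grip_width: 0.0449
```

Emit:
jog_arm(
  deltas=[-0.003, 0, -0.001, 0, 0, 0, 1, -0.003, 0, -0.001, 0, 0, 0, 1, -0.003, 0, -0.001, 0, 0, 0, -1, -0.003, 0, -0.001, 0, 0, 0, -1, -0.003, 0, -0.001, 0, 0, 0, -1, -0.003, 0, -0.001, 0, 0, 0, -1, -0.003, 0, -0.001, 0, 0, 0, -1, -0.003, 0, -0.001, 0, 0, 0, -1, -0.003, 0, -0.001, 0, 0, 0, -1],
)

```text
time_s: 17.5
position: [0.5019, 0.1858, 0.0398]
tool_rot: [[0.927, -0.01, -0.375], [-0.009, -1.0, 0.004], [-0.375, 0.0, -0.927]]
ft_force: [0.4, 1.5, 0.4]
grip_width: 0.0854
```

```bash
python3 - <<'E'
from h import *; from fk import *
st()
E
```

```text
t 17.5 p [0.5019 0.1858 0.0398] q [ 6.4 41.2 76.8  2.6 83.9 96.2] F [0.4 1.5 0.4] w 0.0854 z [-0.375  0.004 -0.927] x [ 0.927 -0.009 -0.375]
```

Emit:
jog_arm(
  deltas=[0, 0, -0.015, 0, 0, 0, -1, 0, 0, -0.04, 0, 0, 0, -1, 0, 0, -0.07, 0, 0, 0, -1, 0, 0, -0.11, 0, 0, 0, -1, 0, 0, -0.15, 0, 0, 0, -1, 0, 0, -0.19, 0, 0, 0, -1, 0, 0, -0.23, 0, 0, 0, -1, 0, 0, -0.27, 0, 0, 0, -1, 0, 0, -0.28, 0, 0, 0, -1],
)

```text
time_s: 18.25
position: [0.5824, 0.1849, 0.2386]
tool_rot: [[0.93, -0.01, -0.368], [-0.01, -1.0, 0.004], [-0.368, -0.0, -0.93]]
ft_force: [-0.3, -0.2, 0.5]
grip_width: 0.0854
```

```bash
python3 - <<'E'
from h import *; from fk import *
st()
# waypoint A: over the near-right, tool down yaw YC; end B: outside lid
Rc=E('z',YC)
for lab,q0 in((0,[-40,30,70,0,84,40]),):
  for yaw in(0,90,-90):
    R=E('z',YC+yaw)@rot(0,0)
    for l in([0,-.15,.30],[0,-.15,.15],[0,0,.15]):
        p=CASE+Rc@np.array(l);print(yaw,l,p.round(3),[np.round(a,3) for a in ik(p,R,np.array(q0,float))])
E
```

```text
t 18.25 p [0.5824 0.1849 0.2386] q [  5.5  38.4  46.8   2.5 116.3  96.8] F [-0.3 -0.2  0.5] w 0.0854 z [-0.368  0.004 -0.93 ] x [ 0.93  -0.01  -0.368]
0 [0, -0.15, 0.3] [ 0.492 -0.289  0.3  ] [array([-42.397,  21.781,  63.136,   0.   ,  95.083,  38.953]), np.float64(0.0)]
0 [0, -0.15, 0.15] [ 0.492 -0.289  0.15 ] [array([-42.397,  27.761,  78.714,  -0.   ,  73.524,  38.953]), np.float64(0.0)]
0 [0, 0, 0.15] [ 0.469 -0.141  0.15 ] [array([-30.657,  20.438,  91.452,  -0.   ,  68.11 ,  50.693]), np.float64(0.0)]
90 [0, -0.15, 0.3] [ 0.492 -0.289  0.3  ] [array([-42.397,  21.781,  63.136,   0.   ,  95.083, -51.047]), np.float64(0.0)]
90 [0, -0.15, 0.15] [ 0.492 -0.289  0.15 ] [array([-42.397,  27.761,  78.714,   0.   ,  73.524, -51.047]), np.float64(0.0)]
90 [0, 0, 0.15] [ 0.469 -0.141  0.15 ] [array([-30.657,  20.438,  91.452,  -0.   ,  68.11 , -39.307]), np.float64(0.0)]
-90 [0, -0.15, 0.3] [ 0.492 -0.289  0.3  ] [array([-42.397,  21.781,  63.136,   0.   ,  95.083, 128.953]), np.float64(0.0)]
-90 [0, -0.15, 0.15] [ 0.492 -0.289  0.15 ] [array([-42.397,  27.761,  78.714,   0.   ,  73.524, 128.953]), np.float64(0.0)]
-90 [0, 0, 0.15] [ 0.469 -0.141  0.15 ] [array([-30.657,  20.438,  91.452,   0.   ,  68.11 , 140.693]), np.float64(0.0)]
```

```bash
python3 - <<'E'
from h import *; from fk import *
p=CASE+E('z',YC)@np.array([0,-.16,.29]);delta(p,rot(YC,0))
E
```

```text
[-0.1295, 0.6466, -0.0228] [-0.0098, 0.1198, -0.0507] mm 494.9 deg 23.5
```

Emit:
jog_arm(
  deltas=[0, 0.02, -0.05, 0, 0, 0, 0, -0.1295, 0.6466, -0.0228, -0.0098, 0.1198, -0.0507, 1, -0.1295, 0.6466, -0.0228, -0.0098, 0.1198, -0.0507, 1, -0.1295, 0.6466, -0.0228, -0.0098, 0.1198, -0.0507, 1, -0.1295, 0.6466, -0.0228, -0.0098, 0.1198, -0.0507, 1, -0.1295, 0.6466, -0.0228, -0.0098, 0.1198, -0.0507, 1, -0.1295, 0.6466, -0.0228, -0.0098, 0.1198, -0.0507, 1, -0.1295, 0.6466, -0.0228, -0.0098, 0.1198, -0.0507, 1, -0.1295, 0.6466, -0.0228, -0.0098, 0.1198, -0.0507, 1, -0.1295, 0.6466, -0.0228, -0.0098, 0.1198, -0.0507, 1, -0.1295, 0.6466, -0.0228, -0.0098, 0.1198, -0.0507, 1, -0.1295, 0.6466, -0.0228, -0.0098, 0.1198, -0.0507, 1],
)

```text
time_s: 19.25
position: [0.4957, -0.2793, 0.2857]
tool_rot: [[0.989, 0.151, -0.008], [0.151, -0.989, -0.0], [-0.008, -0.001, -1.0]]
ft_force: [0.9, -0.2, -0.8]
grip_width: 0.0002
```

Emit:
jog_arm(
  deltas=[0, 0, 0, 0, 0, 0, 1, 0, 0, 0, 0, 0, 0, 1],
)

```text
time_s: 19.42
position: [0.4959, -0.2793, 0.2851]
tool_rot: [[0.989, 0.147, -0.008], [0.147, -0.989, 0.0], [-0.008, -0.002, -1.0]]
ft_force: [1.0, 0.6, -0.3]
grip_width: 0.0
```

```bash
python3 - <<'E'
from h import *; from fk import *
st()
p=CASE+E('z',YC)@np.array([0,-.16,.29]);delta(p,rot(YC,0))
for n in("side","top"):
    cv2.imwrite(f"pics/{n}4.png",eyes.get_image(n)[:,:,::-1])
t=cv2.imread("pics/top4.png");s=cv2.imread("pics/side4.png")
a=cv2.resize(s[195:275,190:270],(400,400),interpolation=cv2.INTER_CUBIC);b=cv2.resize(t[190:265,185:260],(400,400),interpolation=cv2.INTER_CUBIC)
cv2.imwrite("pics/z15.png",cv2.hconcat([a,b]))
E
```

```text
t 19.42 p [ 0.4959 -0.2793  0.2851] q [-41.2  22.2  64.8  -0.3  93.4  40.4] F [ 1.   0.6 -0.3] w 0.0 z [-0.008  0.    -1.   ] x [ 0.989  0.147 -0.008]
[-0.0073, 0.0257, -0.0065] [-0.0005, 0.0026, -0.001] mm 20.6 deg 0.5
```

View pics/z15.png

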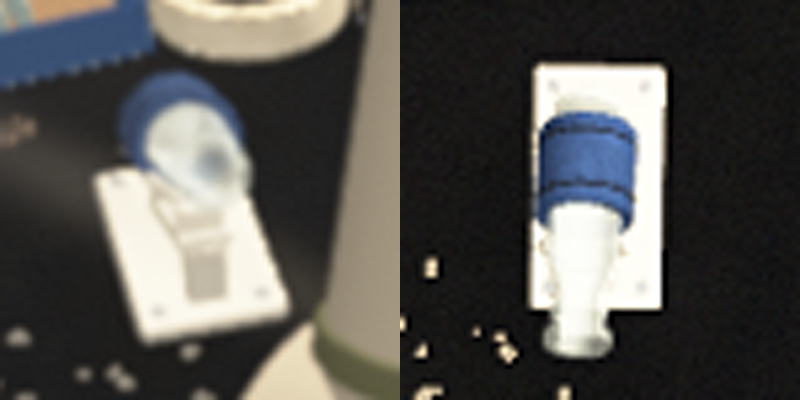

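View pics/side4.png

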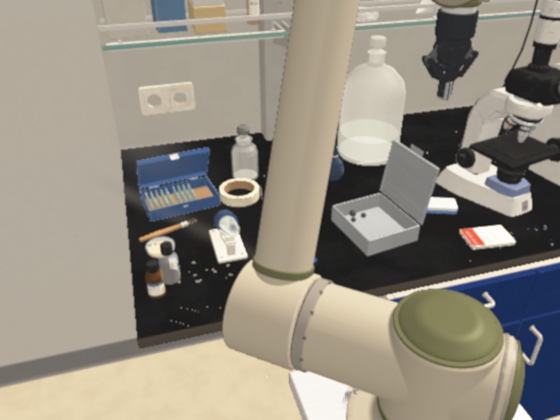

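View pics/top4.png

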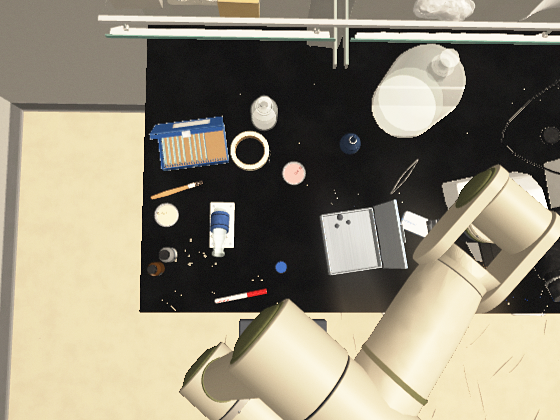

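```bash
python3 - <<'E'
from h import *; from fk import *
a=onz("top",(395.5,199.7),.175);b=onz("top",(407.2,268.3),.175)
for X in(a,b): print(X,E('z',-YC)@(X-CASE))
t0=cv2.imread("pics/top0.png");t=cv2.imread("pics/top4.png")
for im in(t0,t):
    h=cv2.cvtColor(im,cv2.COLOR_BGR2HSV);m=cv2.inRange(h,(100,90,40),(125,255,255));M=m[200:240,200:240];print(cv2.boundingRect(M),cv2.moments(M)["m10"]/cv2.moments(M)["m00"],cv2.moments(M)["m01"]/cv2.moments(M)["m00"])
g0=cv2.cvtColor(t0,cv2.COLOR_BGR2GRAY).astype(int);g=cv2.cvtColor(t,cv2.COLOR_BGR2GRAY).astype(int)
print([(r,g0[r,217],g[r,217]) for r in range(252,259)])
for l in(-.15,-.13): delta(CASE+E('z',YC)@np.array([0,l,.14]),rot(YC,0))
E
```

```text
[ 0.55791689 -0.21677136  0.175     ] [ 0.07621305 -0.08823732  0.175     ]
[ 0.40631672 -0.24048073  0.175     ] [-0.0772286  -0.08887662  0.175     ]
(11, 11, 18, 21) 19.415807560137456 19.83848797250859
(11, 11, 18, 21) 19.482876712328768 19.84246575342466
[(252, np.int64(250), np.int64(250)), (253, np.int64(239), np.int64(237)), (254, np.int64(236), np.int64(234)), (255, np.int64(236), np.int64(236)), (256, np.int64(181), np.int64(182)), (257, np.int64(36), np.int64(33)), (258, np.int64(15), np.int64(14))]
[-0.0074, 0.0155, 0.1943] [-0.0004, 0.0024, 0.0001] mm 146.3 deg 0.4
[-0.0074, -0.0112, 0.1943] [-0.0004, 0.0024, 0.0001] mm 146.1 deg 0.4
```

Emit:
jog_arm(
  deltas=[-0.0074, 0.0155, 0, 0, 0.0024, 0, 1, -0.0074, 0.0155, 0.04, 0, 0.0024, 0, 1, -0.0074, 0.0155, 0.09, 0, 0.0024, 0, 1, -0.0074, 0.0155, 0.14, 0, 0.0024, 0, 1, -0.0074, 0.0155, 0.18, 0, 0.0024, 0, 1, -0.0074, 0.0155, 0.1943, 0, 0.0024, 0, 1, -0.0074, 0.0155, 0.1943, 0, 0.0024, 0, 1, -0.0074, 0.0155, 0.1943, 0, 0.0024, 0, 1],
)

```text
time_s: 20.18
position: [0.4923, -0.2896, 0.1407]
tool_rot: [[0.988, 0.152, 0.0], [0.152, -0.988, 0.001], [0.0, -0.001, -1.0]]
ft_force: [-0.2, 0.3, 1.0]
grip_width: -0.0001
```

```bash
python3 - <<'E'
from h import *; from fk import *
st()
for l in(-.15,-.07,-.01): delta(CASE+E('z',YC)@np.array([0,l,.14]),rot(YC,0))
E
```

```text
t 20.18 p [ 0.4923 -0.2896  0.1407] q [-42.4  28.4  79.2   0.   72.4  38.9] F [-0.2  0.3  1. ] w -0.0001 z [ 0.     0.001 -1.   ] x [0.988 0.152 0.   ]
[-0.0005, -0.0005, 0.0009] [-0.0002, -0.0001, 0.0004] mm 0.9 deg 0.1
[-0.0004, -0.1072, 0.001] [-0.0002, -0.0001, 0.0004] mm 80.4 deg 0.1
[-0.0003, -0.1872, 0.001] [-0.0002, -0.0001, 0.0004] mm 140.4 deg 0.1
```

Emit:
jog_arm(
  deltas=[0, -0.012, 0, 0, 0, 0, 1, 0, -0.03, 0, 0, 0, 0, 1, 0, -0.046, 0, 0, 0, 0, 1, 0, -0.06, 0, 0, 0, 0, 1, 0, -0.074, 0, 0, 0, 0, 1, 0, -0.088, 0, 0, 0, 0, 1, 0, -0.102, 0, 0, 0, 0, 1, 0, -0.116, 0, 0, 0, 0, 1],
)

```text
time_s: 20.85
position: [0.4788, -0.2025, 0.1414]
tool_rot: [[0.988, 0.151, 0.002], [0.151, -0.988, -0.0], [0.002, 0.001, -1.0]]
ft_force: [0.2, -0.8, -0.1]
grip_width: 0.0001
```

```bash
python3 - <<'E'
from h import *
st()
s=eyes.get_image("side")[:,:,::-1]
cv2.imwrite("pics/z16.png",cv2.resize(s[60:260,320:500],None,fx=3,fy=3,interpolation=cv2.INTER_CUBIC))
E
```

```text
t 20.85 p [ 0.4788 -0.2025  0.1414] q [-36.   23.7  87.5   0.   68.7  45.3] F [ 0.2 -0.8 -0.1] w 0.0001 z [ 0.002 -0.    -1.   ] x [0.988 0.151 0.002]
```

View pics/z16.png

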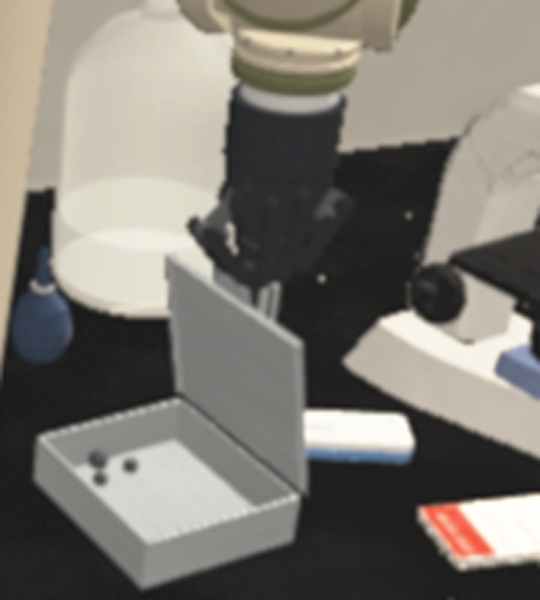

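The side view shows the lid now about upright with the fingers behind it. The balls are still in the case. I'll keep pushing.

Emit:
jog_arm(
  deltas=[0, -0.014, 0, 0, 0, 0, 1, 0, -0.028, 0, 0, 0, 0, 1, 0, -0.042, 0, 0, 0, 0, 1, 0, -0.054, 0, 0, 0, 0, 1, 0, -0.066, 0, 0, 0, 0, 1, 0, -0.076, 0, 0, 0, 0, 1, 0, -0.08, 0, 0, 0, 0, 1, 0, -0.08, 0, 0, 0, 0, 1, 0, -0.08, 0, 0, 0, 0, 1, 0, -0.08, 0, 0, 0, 0, 1, 0, -0.08, 0, 0, 0, 0, 1],
)

```text
time_s: 21.82
position: [0.47, -0.1451, 0.1404]
tool_rot: [[0.989, 0.15, 0.0], [0.15, -0.989, 0.0], [0.0, -0.0, -1.0]]
ft_force: [0.3, -0.4, 0.5]
grip_width: -0.0001
```

```bash
python3 - <<'E'
from h import *
st()
s=eyes.get_image("side")[:,:,::-1]
cv2.imwrite("pics/z17.png",cv2.resize(s[60:260,320:500],None,fx=3,fy=3,interpolation=cv2.INTER_CUBIC))
E
```

```text
t 21.82 p [ 0.47   -0.1451  0.1404] q [-31.   21.3  91.8   0.   66.9  50.4] F [ 0.3 -0.4  0.5] w -0.0001 z [ 0.  0. -1.] x [0.989 0.15  0.   ]
```

View pics/z17.png

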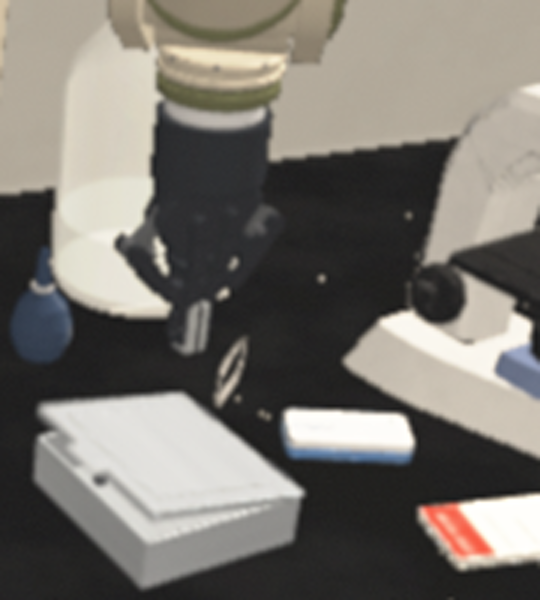

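Emit:
jog_arm(
  deltas=[0, 0, -0.02, 0, 0, 0, 1, 0, 0, -0.06, 0, 0, 0, 1, 0, 0, -0.1, 0, 0, 0, 1, 0, 0.03, -0.15, 0, 0, 0, 1, 0, 0.08, -0.18, 0, 0, 0, 1, 0, 0.13, -0.2, 0, 0, 0, 1, 0, 0.18, -0.2, 0, 0, 0, 1, 0, 0.22, -0.2, 0, 0, 0, 1, 0, 0.22, -0.2, 0, 0, 0, 1],
)

```text
time_s: 22.62
position: [0.4945, -0.3132, 0.2891]
tool_rot: [[0.989, 0.146, -0.001], [0.146, -0.989, -0.0], [-0.001, -0.0, -1.0]]
ft_force: [-0.1, -0.1, -0.7]
grip_width: -0.0001
```

```bash
python3 - <<'E'
from h import *
st()
for n in("side","top"):
    cv2.imwrite(f"pics/{n}5.png",eyes.get_image(n)[:,:,::-1])
s=cv2.imread("pics/side5.png")
cv2.imwrite("pics/z18.png",cv2.resize(s[150:260,310:460],None,fx=5,fy=5,interpolation=cv2.INTER_CUBIC))
E
```

```text
t 22.62 p [ 0.4945 -0.3132  0.2891] q [-43.9  23.7  61.8  -0.   94.5  37.7] F [-0.1 -0.1 -0.7] w -0.0001 z [-0.001 -0.    -1.   ] x [ 0.989  0.146 -0.001]
```

View pics/z18.png

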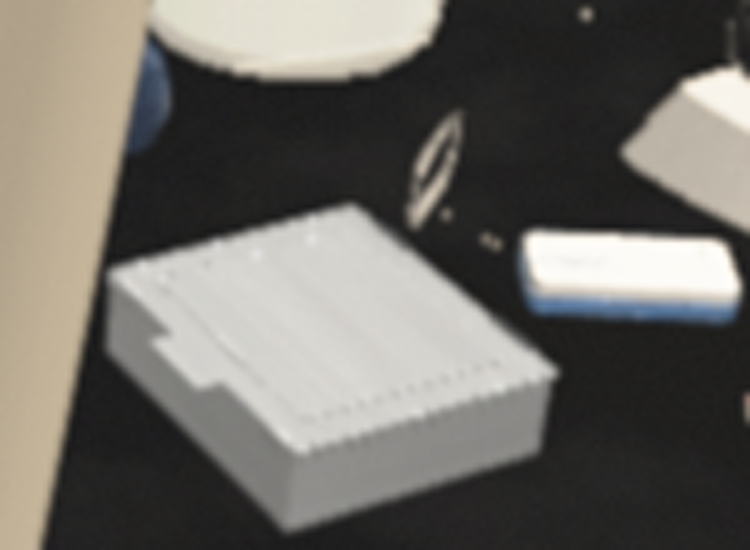

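View pics/top5.png

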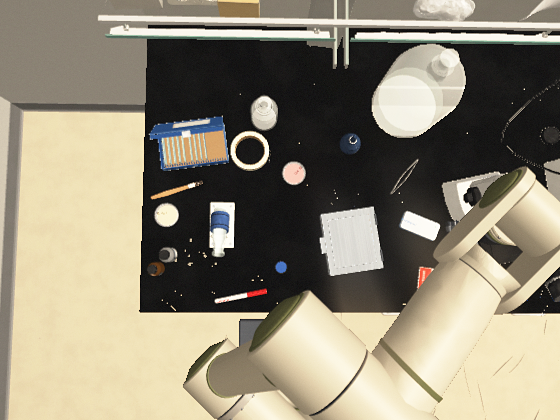

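The lid lies shut on the case (tab at about (322,244) in the top view), the bottle is on its rest at (221,228), and nothing else has moved. The arm is clear, so I'm handing in.

```bash
python3 - <<'E'
from rig import close_job
print(close_job())
E
```

```text
the job is handed in; nothing more can be done
None
```

The job is done and handed in at about 22.7 s of the 64 s allowed. All three balls are in the shut case, and the bottle is back on its rest.

- **Tapping:** I tipped the bottle about 60° mouth-down and tapped its rim on the case's far edge at about 0.2 m/s. The third tap with the mouth inside the case freed the big ball, and all three dropped in.
- **One mistake:** An offset error made the first tap land with the mouth centre about 10 mm beyond the far edge, outside the case. I saw it in the picture and shifted the bottle inwards before going on. No ball had come loose.
- **Putting back:** I laid the bottle on its rest, nudged it against the heel plate and let go. I then pushed the lid past upright from behind, and it fell shut.

**Last checks:**
- **Balls:** they lay on the case floor in the side views, last seen with the lid upright. The shut lid now hides them.
- **Bottle:** the sleeve's outline and the mouth's edge in the top view match the first picture to within 0.1 pixel (about 0.2 mm).
- **Lid:** it looks flat on the rim in both views.
- **Other things on the bench:** they look unmoved in the top view, judged by eye. The arm hides part of the right-hand side.
- **Forces:** readings at the end of each move stayed about 10 N or less. The peaks during the taps were not recorded.
- **Calibration:** camera and touch disagreed by about 2 mm in y at the rest. I corrected for this from the grip force.

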